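# Lift the nearly used label-tape reel off its spindle with the lifting fork

## Task

Use the lifting fork to slide the tall, nearly used-up reel of label tape up and off its spindle, without the gripper touching the reel, and set it down flat and centred on the round cork coaster. Then stand the fork upright back inside the black drip tray and let go of it. Leave the low full reel on its spindle and do not disturb the glass cup, the jug, the sugar jar or the bottle.

Things in the scene. Friction and masses are not known exactly. Their poses are not given: they have to be found in the camera images.
- stand: Fixed dark steel base plate 110 x 236 x 12 mm with two upright bare steel spindles, 14 mm in diameter, at 62 mm either side of its centre along its y axis; the spindles' tops are 88 mm above the bar. Origin: centre of the plate's underside; z up. One reel sits on each spindle, which one on which varies.
- reel_tall: Reel to take off: two plywood flanges 96 mm in diameter, 5 mm thick, a thin paper-tape winding 34 mm in diameter between them, 60 mm tall overall, 19 mm through bore, about 0.15 kg. The open gap between the flanges is 5 to 55 mm above its underside. It rests loosely on the stand's plate. Origin: centre of its underside; z up its axis.
- reel_low: The full reel, to be left alone: the same 96 mm flanges, but only 36 mm tall and wound out to 80 mm diameter, so its spindle stands 40 mm proud of it. Origin: centre of its underside.
- coaster: Fixed round cork coaster, 110 mm diameter, 6 mm thick. Origin: centre of its underside.
- tray: Fixed black plastic drip tray, 172 (x) x 150 (y) mm outside, walls 4 mm thick and 10 mm high, inner floor 4 mm above the bar. Origin: centre of its underside.
- fork: C-shaped aluminium lifting fork, 0.22 kg, standing on its tines in the tray. Origin: on the tines' underside, straight below the handle; x to the tine tips, z up. Two tines, z 0 to 6 mm, 8 mm wide, 44 mm apart inside, 60 mm over all, x = -62 to +34 mm; upright spine x = -70 to -62 mm, 24 mm wide; level top arm x = -70 to +12 mm, z 70 to 78 mm, leaving room for a spindle in the C.
- fork_grip (a point): Middle of the fork's handle, 112 mm straight above the fork's origin: an upright dark wooden square bar 20 x 20 mm, 78 to 140 mm above the tines' underside; axes as the fork's. With the tines under the upper flange and the fork's origin on the reel's axis, the reel hangs in balance below the handle.
- cup: Glass espresso cup, 62 mm diameter, 62 mm tall, a bystander. Origin: centre of its underside.
- jug: Empty steel frothing jug, 76 mm diameter, 90 mm tall, with a side handle that sticks out to about 70 mm from the axis along its +y. A bystander. Origin: centre of its underside.
- bottle: Amber glass syrup bottle, 66 mm diameter, 200 mm tall, a bystander. Origin: centre of its underside.
- jar: White ceramic sugar jar with a wooden lid, 70 mm diameter, 80 mm tall, a bystander beside the coaster. Origin: centre of its underside.
Not all that is in view belongs to the job. What is shaped like the fork but purple is not meant.

How it is judged:
By the outcome, as a careful person would: the job done as asked, in the order asked, and still so for the second after the job is handed in, with the robot touching nothing.
It also fails if it takes over 61 s, if anything falls off the work surface, if the arm or the gripper's body presses on something with over 40 N, if the wrist force passes 120 N, or if a joint passes its speed limit or range.

## Robot

A 6-joint arm with a two-finger parallel gripper is mounted at the origin on the work surface. World frame = base frame: x ahead of the robot, y to its left, z up, the work surface at z = 0. Lengths are in mm, angles in rad, forces in N, time in s.
With the tool pointing down it reaches from about 400 to 925 mm from the base axis. Payload 12.5 kg.
Tool frame: the origin (TCP) lies at the very end of the fingers, on their centre line; the grasp point (between the pads) lies 19 mm behind it; y points along the fingers, z is the direction in which the jaws open and shut, and the axes are right-handed (so a half turn about y gives the same grasp; the last joint's range is limited). The gripper opens to 95 mm and grips with 3 to 60 N. Pads are 20 mm wide; open, the fingers measure 119 mm over their backs; the gripper's body (75 mm by 180 mm) begins 59 mm behind the grasp point.
Start: joints at [1.09, 0.491, 1.559, -0, 1.092, -0.106], TCP at [228.789, 581.638, 214.661] pointing down, gripper open.
Joint ranges: [-3.1, 3.1], [-0.84, 2.19], [0.05, 2.79], [-1.13, 4.28], [0.06, 2.93], [-2.69, 2.69]. Speed limits (rad/s): [2.22, 2.22, 2.79, 3.14, 3.14, 3.14].

## Interface

Orientations are given as [roll, pitch, yaw] about the fixed x, y, z axes, in that order (R = Rz(yaw) Ry(pitch) Rx(roll)).
In Python, from cell import env, optics gives the robot as it stands.
- The arm moves only by the tool drive_tool, never from a script. Its argument "steps" is a list of rows, each an object with "slide": the shift along the tool's x, y, z in m, a list of three; "dr": the turn, a rotation vector about the tool's x, y, z in rad, a list of three; "fingers": the finger opening in m, from 0 to 0.0951. A call has 1 to 5 rows; each row is the pose to reach, as a shift and turn from the pose commanded when the call began, along the tool's axes at that moment; what a row does not reach only later rows make up. A row lasts 1/12 s, in which the tool goes at most 41.7 mm and 7.16 degrees, less where a joint would pass 70% of its speed; a pose out of reach is approached as far as the arm can. A call with a gripper value outside its range is refused whole. The fingers move at their own pace and stop on an object; the grip force is fixed at half the most. Time passes only in rows, so rows that repeat a pose let the fingers close. It gives the time, the measured TCP pose, the force and the opening at its end, in the units of the state.
- env.state(): the state, without advancing time (a new reading comes with each control period).
- optics.read_camera(name): name is "side" or "top" or "wrist"; returns the picture (420x560x3 uint8, red, green, blue); there is no depth.
- optics.camera_model(name): a dict with "mtx" (3x3 intrinsics, pixels), "distortion" ([k1, k2, p1, p2, k3] as OpenCV has them; the pictures are not rectified), "R" (3x3) and "t" (3): a world point X has camera coordinates R X + t. Camera axes: x right, y down, z forward; pixel columns grow to the right and rows downward; lengths in mm; the calibration is good to about 2 mm. A picture is of the moment at which its call begins: read the wrist's pose just before it. camera_model takes no time and is no camera call; for the wrist camera it gives the pose at the moment of the call.
- env.job_done(): hands the job in, once; it reports no verdict.
The state is a dict: "t": time; "joints": joint angles; "qvel": joint speeds; "tau": joint torques, N m; "eef_pos": TCP position; "tcp_rot": TCP orientation; "ft_force": force on the tool from outside, world axes, zero at the start; "moment": the same for the moment, N m; "opening": opening from 0.0 (shut) to 1.0 (fully open).
Only numpy, scipy, OpenCV 4.12 (cv2) and the standard library are available. Lean on these libraries where they do the work, as an engineer would, in place of code of your own. Each camera call takes 0.05 s, during which the arm holds its last target.

## Working session

There is one attempt and no reset: what is moved stays moved. The work goes in short steps, Python scripts to look and compute and a tool call to move; the robot and the scene stay as the last step left them, time stands still between calls to the robot, and variables do not carry over. Pictures are saved under pics/ and viewed, and the job is handed in when it is done.

Besides the shell and the picture viewer there is one more tool, called as name(argument=value, ...), one argument or row to a line, values as JSON. drive_tool: Moves the arm, as the interface text tells. Its arguments: {"type":"object","properties":{"steps":{"type":"array","items":{"type":"object","properties":{"slide":{"type":"array","items":{"type":"number"}},"dr":{"type":"array","items":{"type":"number"}},"fingers":{"type":"number"}}}}},"required":["steps"]}

```bash
mkdir -p pics; ls
python3 - <<'E'
from cell import env, optics
import cv2
s=env.state()
for k,v in s.items(): print(k,v)
for n in ["side","top","wrist"]:
    m=optics.camera_model(n); print(n,m)
    im=optics.read_camera(n); cv2.imwrite(f"pics/{n}0.png",im[:,:,::-1])
E
```

```text
pics
t 0.0
joints [ 1.09045716e+00  4.91564386e-01  1.55946755e+00 -6.60972164e-06
  1.09170871e+00 -1.05598829e-01]
qvel [ 1.70868504e-03 -4.50813333e-04  2.30712900e-05  1.62930646e-03
  1.19100737e-03 -9.02787222e-04]
tau [ 7.44298977e-04 -6.12640285e+01 -2.58183932e+01  6.92708208e-02
  4.81532549e-02 -7.19818786e-05]
eef_pos [228.63026213 581.40684273 214.05252265]
tcp_rot [-1.57193854e+00  1.15171907e-04 -3.74737354e-01]
ft_force [-0.50690114 -0.4129361   0.06102499]
moment [-0.03058279  0.05219578 -0.01184188]
opening 0.9979611477746546
side {'mtx': array([[396.22608062,   0.        , 277.43139967],
       [  0.        , 396.22608062, 209.77108793],
       [  0.        ,   0.        ,   1.        ]]), 'distortion': array([-0.06702235,  0.        ,  0.        ,  0.        ,  0.        ]), 'R': array([[ 0.93586058, -0.35214917, -0.01248788],
       [-0.20101061, -0.50442089, -0.83973466],
       [ 0.28941271,  0.78838476, -0.54285334]]), 't': array([-523.16952842,  232.39597036,  792.88072458])}
top {'mtx': array([[414.3811567 ,   0.        , 275.09983104],
       [  0.        ,
[... 178 characters left out ...]
[ 0.02769494, -0.99953575,  0.01269963],
       [-0.98469328, -0.02946634, -0.17178732],
       [ 0.17208178, -0.0077476 , -0.9850522 ]]), 't': array([  45.73774378,  574.88921233, 1168.16914595])}
wrist {'mtx': array([[304.52742687,   0.        , 279.96696776],
       [  0.        , 304.52742687, 212.94074834],
       [  0.        ,   0.        ,   1.        ]]), 'distortion': array([-0.05419827,  0.        ,  0.        ,  0.        ,  0.        ]), 'R': array([[ 3.66492871e-01,  9.30420757e-01, -4.37618222e-04],
       [ 8.93330444e-01, -3.51751436e-01,  2.79699203e-01],
       [ 2.60084011e-01, -1.02898702e-01, -9.60087582e-01]]), 't': array([-624.10534567,  -31.89974116,  391.00405656])}
```

View pics/side0.png

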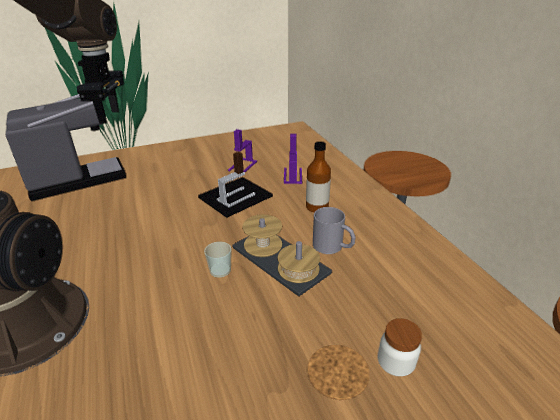

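View pics/top0.png

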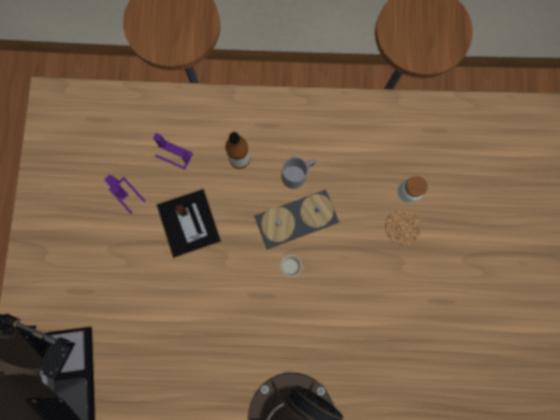

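View pics/wrist0.png

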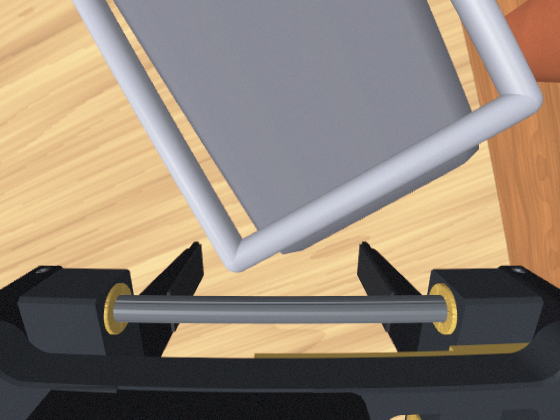

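Run:
```python
import cv2
t=cv2.imread("pics/top0.png"); s=cv2.imread("pics/side0.png")
cv2.imwrite("pics/tc1.png",cv2.resize(t[180:280,140:340],None,fx=4,fy=4,interpolation=cv2.INTER_CUBIC))
cv2.imwrite("pics/tc2.png",cv2.resize(t[160:260,370:450],None,fx=5,fy=5,interpolation=cv2.INTER_CUBIC))
cv2.imwrite("pics/sc1.png",cv2.resize(s[130:300,190:370],None,fx=4,fy=4,interpolation=cv2.INTER_CUBIC)[:600])
```

```text
(no output)
```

View pics/tc1.png

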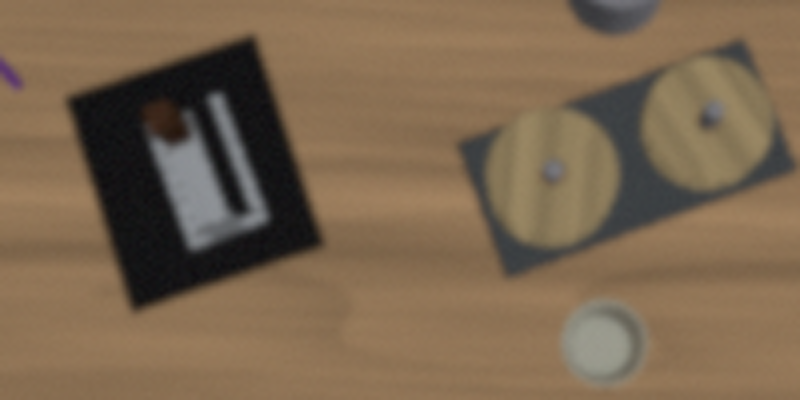

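View pics/sc1.png

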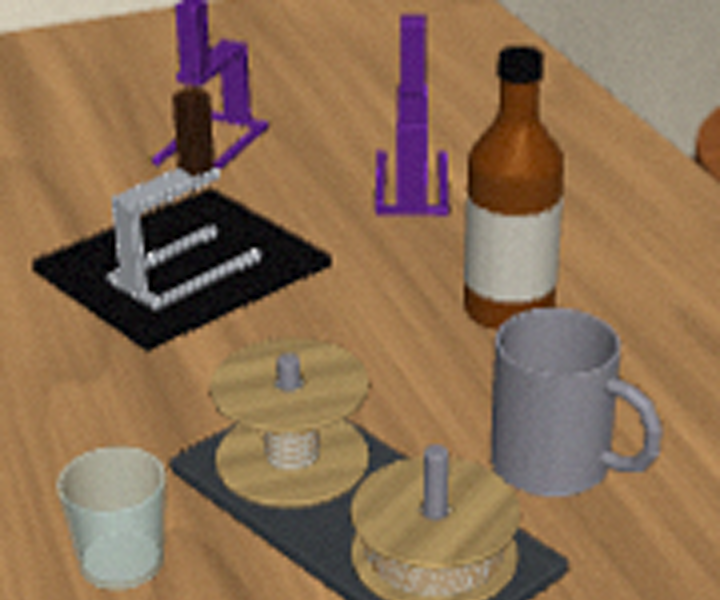

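View pics/tc2.png

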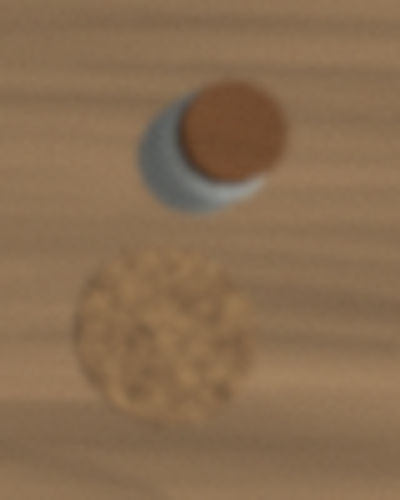

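```bash
cat > h.py <<'E'
import numpy as np, cv2
from scipy.optimize import least_squares
from scipy.spatial.transform import Rotation as Ro
def ray(m,px):
    p=cv2.undistortPoints(np.array(px,float).reshape(-1,1,2),m["mtx"],m["distortion"]).reshape(-1,2)
    d=np.c_[p,np.ones(len(p))]@m["R"]; c=-m["R"].T@m["t"]
    return c,d
def onz(m,px,z):
    c,d=ray(m,px); z=np.broadcast_to(z,len(d)); k=(z-c[2])/d[:,2]; return c+d*k[:,None]
def proj(m,X):
    r,_=cv2.Rodrigues(m["R"]); return cv2.projectPoints(np.array(X,float).reshape(-1,1,3),r,m["t"],m["mtx"],m["distortion"])[0].reshape(-1,2)
E
python3 - <<'E'
from h import *; from cell import optics
np.set_printoptions(precision=1,suppress=True)
T=optics.camera_model("top");S=optics.camera_model("side")
tc=lambda L:[(140+(x+.5)/4-.5,180+(y+.5)/4-.5) for x,y in L]
sc=lambda L:[(190+(x+.5)/4-.5,130+(y+.5)/4-.5) for x,y in L]
st=onz(T,tc([(460,143),(743,40),(795,168),(508,277)]),12);print("stand",st[:,:2].tolist(),st.mean(0))
a=st[0]-st[1];b=st[3]-st[2];print(np.degrees(np.arctan2((a+b)[1],(a+b)[0])),np.linalg.norm(a),np.linalg.norm(b))
tr=onz(T,tc([(68,98),(253,37),(322,243),(135,310)]),10);print("tray",tr[:,:2],tr.mean(0))
a=tr[0]-tr[3];b=tr[1]-tr[2];print(np.degrees(np.arctan2((a+b)[1],(a+b)[0])),np.linalg.norm(a))
print("spindle tops T",onz(T,tc([(553,170),(712,113)]),100-12+0))
print("reel top centre", onz(T,tc([(552,178)]),72),onz(T,tc([(708,122)]),48))
print("handle top T",onz(T,tc([(160,113)]),144))
print("tine right tip/back",onz(T,tc([(217,93),(268,222),(188,250)]),10))
print("S spindle top",onz(S,sc([(289,359),(437,451)]),88))
print("S tray corners",onz(S,sc([(33,265),(148,349),(331,261)]),10))
print("S handle top",onz(S,sc([(193,93)]),144))
print("S tine tips",onz(S,sc([(256,254),(212,231),(156,300)]),10))
cc=lambda L:[(370+(x+.5)/5-.5,160+(y+.5)/5-.5) for x,y in L]
print("coaster",onz(T,cc([(166,335)]),6),onz(S,[(339,372)],6))
print("jar top",onz(T,cc([(234,132)]),80)); print("cup",onz(T,tc([(604,342)]),62),onz(T,tc([(604,342)]),30))
print("bottle top",onz(T,[(234,138)],200), "jug",onz(T,[(294,170)],90))
E
```

```text
stand [[570.3685695387622, 123.67598115369489], [656.7573889638918, -89.9446455487603], [558.781865079901, -129.92272550454146], [470.1610551317277, 84.23302368925448]] [564.  -3.  12.]
112.25019429215907 230.42742951831352 231.76784261114886
tray [[596.4 421. ]
 [648.  284.6]
 [491.8 224.1]
 [438.2 359.5]] [543.6 322.3  10. ]
21.20555218356282 169.69176267832515
spindle tops T [[540.3  54.   88. ]
 [584.7 -58.3  88. ]]
reel top centre [[536.9  54.3  72. ]] [[585.5 -59.9  48. ]]
handle top T [[562.8 321.  144. ]]
tine right tip/back [[603.7 309.3  10. ]
 [506.4 265.2  10. ]
 [483.8 323.4  10. ]]
S spindle top [[540.7  53.4  88. ]
 [587.3 -61.3  88. ]]
S tray corners [[435.7 353.6  10. ]
 [488.2 210.6  10. ]
 [646.5 275.3  10. ]]
S handle top [[560.6 319.7 144. ]]
S tine tips [[597.2 306.2  10. ]
 [576.1 352.7  10. ]
 [509.7 270.6  10. ]]
coaster [[ 550.3 -325.8    6. ]] [[ 549.4 -332.7    6. ]]
jar top [[ 659.2 -344.3   80. ]]
cup [[421.7  14.   62. ]] [[423.2  12.5  30. ]]
bottle top [[744.8 177.7 200. ]] jug [[693.7  11.4  90. ]]
```

Candidates for the fork, in top-view pixels:
- The dark-handled aluminium fork in the black tray at (183,212). This matches the description.
- Two purple look-alikes at (172,150) and (122,190), which are decoys.

Candidates for the reel, in side-view pixels:
- The open-gap tall reel at (262,232). This matches the description.
- The full low reel at (298,262), with its spindle proud of it.

The crops show both choices clearly. I'll move above the fork for a closer look.

drive_tool(
  steps=[
    {"slide": [0,-0.04,0],"dr": [0,0,0],"fingers": 0.095},
    {"slide": [0.03,-0.07,-0.01],"dr": [0,0.12,0],"fingers": 0.095},
    {"slide": [0.07,-0.08,-0.02],"dr": [0,0.24,0],"fingers": 0.095},
    {"slide": [0.11,-0.086,-0.03],"dr": [0,0.36,0],"fingers": 0.095},
    {"slide": [0.15,-0.086,-0.04],"dr": [0,0.48,0],"fingers": 0.095},
  ],
)

```text
t: 0.57
eef_pos: [353.2, 489.9, 302.3]
tcp_rot: [-1.568, 0.0, -0.86]
ft_force: [0.1, 1.5, -0.4]
opening: 1.0
```

drive_tool(
  steps=[
    {"slide": [0.04,0,0.009],"dr": [0,0.1,0]},
    {"slide": [0.08,0,0.018],"dr": [0,0.2,0]},
    {"slide": [0.12,0,0.027],"dr": [0,0.305,0]},
    {"slide": [0.16,0,0.036],"dr": [0,0.305,0]},
    {"slide": [0.2,0,0.045],"dr": [0,0.305,0]},
  ],
)

```text
invalid input
```

drive_tool(
  steps=[
    {"slide": [0,0,0],"dr": [0,0,0]},
    {"slide": [0,0,0],"dr": [0,0,0]},
  ],
)

```text
invalid input
```

Run:
```python
from cell import env, optics
import cv2
s=env.state(); print(s["eef_pos"],s["tcp_rot"],s["joints"],s["t"])
im=optics.read_camera("wrist"); cv2.imwrite(f"pics/w1.png",im[:,:,::-1])
```

```text
[353.17200801 489.8932208  302.33896415] [-1.56823809e+00  3.56225723e-04 -8.59530877e-01] [8.36817932e-01 3.86467429e-01 1.49325215e+00 3.47434851e-05
 1.25929037e+00 1.25542332e-01] 0.5667
```

View pics/w1.png

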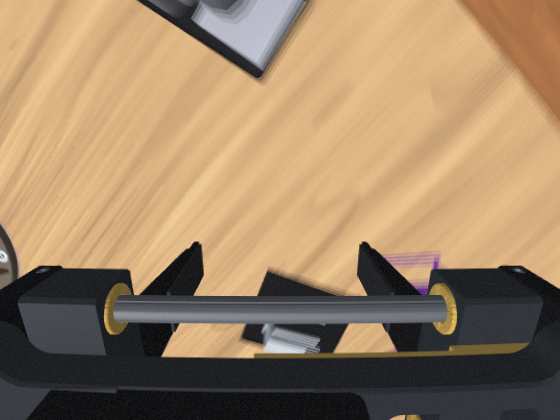

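drive_tool(
  steps=[
    {"slide": [0.04,0,0.006],"dr": [0,0.1,0],"fingers": 0.095},
    {"slide": [0.08,0,0.014],"dr": [0,0.2,0],"fingers": 0.095},
    {"slide": [0.12,0,0.021],"dr": [0,0.305,0],"fingers": 0.095},
    {"slide": [0.16,0,0.028],"dr": [0,0.305,0],"fingers": 0.095},
    {"slide": [0.2,0,0.035],"dr": [0,0.305,0],"fingers": 0.095},
  ],
)

```text
t: 1.03
eef_pos: [511.0, 361.2, 300.4]
tcp_rot: [-1.571, 0.0, -1.16]
ft_force: [-0.1, 1.5, 0.4]
opening: 1.001
```

drive_tool(
  steps=[
    {"slide": [0.03,0,0.04],"dr": [0,0,0],"fingers": 0.095},
    {"slide": [0.03,0,0.04],"dr": [0,0,0],"fingers": 0.095},
    {"slide": [0.03,0,0.04],"dr": [0,0,0],"fingers": 0.095},
  ],
)

```text
t: 1.28
eef_pos: [560.6, 349.7, 299.4]
tcp_rot: [-1.572, -0.0, -1.163]
ft_force: [-0.2, 0.8, -0.5]
opening: 1.001
```

Run:
```python
from cell import env, optics
import cv2,pickle
s=env.state(); print(s["eef_pos"],s["tcp_rot"],s["joints"],s["t"])
m=optics.camera_model("wrist");pickle.dump(m,open("w2.pkl","wb"))
im=optics.read_camera("wrist"); cv2.imwrite(f"pics/w2.png",im[:,:,::-1])
```

```text
[560.59599718 349.74313467 299.38030781] [-1.57198124e+00 -1.43031768e-04 -1.16277083e+00] [ 4.57924709e-01  4.80292184e-01  1.34675602e+00 -8.65518706e-05
  1.31573503e+00  4.99211892e-02] 1.2833
```

View pics/w2.png

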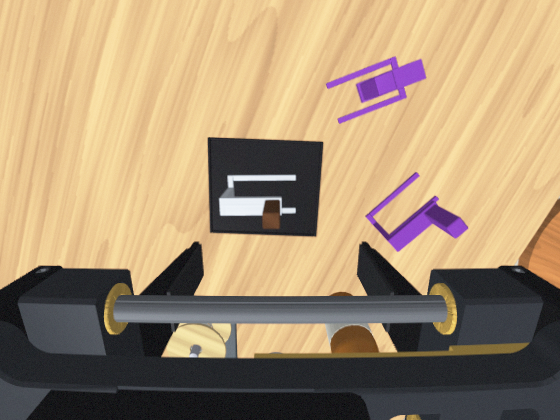

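Run:
```python
import cv2
t=cv2.imread("pics/w2.png")
cv2.imwrite("pics/w2c.png",cv2.resize(t[130:245,200:330],None,fx=5,fy=5,interpolation=cv2.INTER_CUBIC))
```

```text
(no output)
```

View pics/w2c.png

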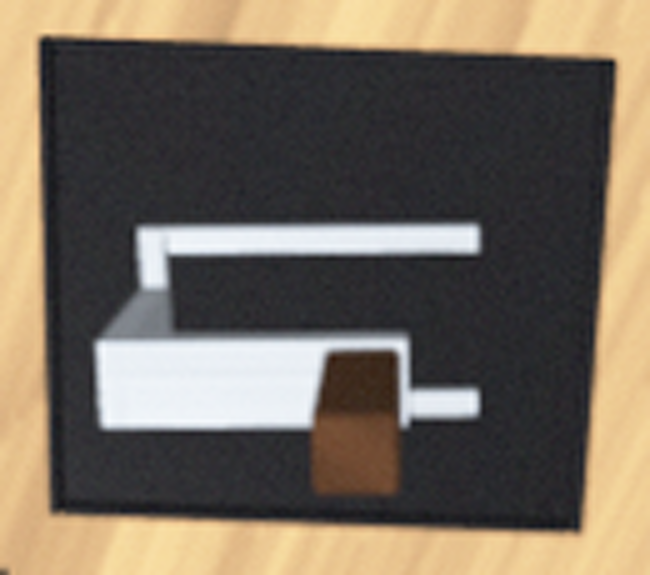

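Run:
```python
from h import *; from cell import optics; import pickle
np.set_printoptions(precision=2,suppress=True)
T=optics.camera_model("top");S=optics.camera_model("side");W=pickle.load(open("w2.pkl","rb"))
f=lambda L,x0,y0,k:np.array([(x0+(x+.5)/k-.5,y0+(y+.5)/k-.5) for x,y in L])
PW=[(34,30,6),(34,22,6),(34,-30,6),(34,-22,6),(-70,12,78),(-70,-12,78),(12,12,78),(-10,10,140),(10,10,140),(10,-10,140),(-10,-10,140)]
uW=f([(481,224),(481,254),(480,417),(480,388),(96,340),(101,430),(408,335),(316,415),(400,415),(398,494),(314,494)],200,130,5)
PT=[(34,-26,6),(0,0,140)];uT=f([(217,93),(160,111)],140,180,4)
PS=[(34,-26,6),(34,26,6),(0,0,140)];uS=f([(256,254),(212,231),(193,93)],190,130,4)
def pose(p,P):
    c,s=np.cos(p[2]),np.sin(p[2]);P=np.array(P,float);return np.c_[p[0]+c*P[:,0]-s*P[:,1],p[1]+s*P[:,0]+c*P[:,1],P[:,2]+4]
for name,sets in (("W",[(W,PW,uW)]),("TS",[(T,PT,uT),(S,PS,uS)]),("all",[(W,PW,uW),(T,PT,uT),(S,PS,uS)])):
    r=least_squares(lambda p:np.concatenate([(proj(m,pose(p,P))-u).ravel() for m,P,u in sets]),[555,318,.41],x_scale=[10,10,.1])
    print(name,r.x[:2],np.degrees(r.x[2]),np.sqrt(np.mean(r.fun**2)));
    if name=="W":print(r.fun.reshape(-1,2))
u=f([(42,38),(614,62),(578,530),(52,512)],200,130,5)
tr=onz(W,u,10);print("tray",tr,tr.mean(0));a=tr[1]-tr[0]+tr[2]-tr[3];print(np.degrees(np.arctan2(a[1],a[0])))
```

```text
W [561.34 322.47] 23.78838951684603 0.45289786115253955
[[-0.11  0.27]
 [-0.15 -0.51]
 [-0.16 -0.34]
 [-0.13  0.54]
 [-0.01  0.13]
 [ 0.13 -0.3 ]
 [ 0.25  0.65]
 [-0.91 -0.63]
 [ 0.28 -0.76]
 [ 0.81  0.46]
 [-0.08  0.58]]
TS [560.3  319.28] 25.462412465688708 0.7953666677451544
all [561.28 322.34] 23.73926883223908 0.6492826370567283
tray [[438.97 363.35  10.  ]
 [596.7  423.67  10.  ]
 [649.44 286.31  10.  ]
 [491.95 224.88  10.  ]] [544.27 324.55  10.  ]
21.118186919069558
```

drive_tool(
  steps=[
    {"slide": [0.0255,0,-0.0105],"dr": [0,-0.006,0],"fingers": 0.095},
    {"slide": [0.0255,0.04,-0.0105],"dr": [0,-0.006,0],"fingers": 0.095},
    {"slide": [0.0255,0.08,-0.0105],"dr": [0,-0.006,0],"fingers": 0.095},
    {"slide": [0.0255,0.12,-0.0105],"dr": [0,-0.006,0],"fingers": 0.095},
    {"slide": [0.0255,0.16,-0.0105],"dr": [0,-0.006,0],"fingers": 0.095},
  ],
)

```text
t: 1.75
eef_pos: [557.2, 324.6, 139.8]
tcp_rot: [-1.57, 0.0, -1.152]
ft_force: [0.4, -0.1, 0.1]
opening: 0.998
```

drive_tool(
  steps=[
    {"slide": [0,0.022,0],"dr": [0,0,0],"fingers": 0.06},
    {"slide": [0,0.042,0],"dr": [0,0,0],"fingers": 0.04},
    {"slide": [0,0.042,0],"dr": [0,0,0],"fingers": 0.04},
  ],
)

```text
t: 2.0
eef_pos: [555.8, 323.9, 95.0]
tcp_rot: [-1.577, 0.0, -1.152]
ft_force: [-1.0, 0.1, 0.6]
opening: 0.842
```

Run:
```python
from cell import env, optics
import cv2,pickle
s=env.state(); print(s["eef_pos"],s["tcp_rot"],s["ft_force"],s["opening"],s["t"])
im=optics.read_camera("wrist"); cv2.imwrite(f"pics/w3.png",im[:,:,::-1])
```

```text
[555.83209543 323.94789773  94.99927354] [-1.57722165e+00  1.64064674e-04 -1.15209429e+00] [-0.99705706  0.0904562   0.60130838] 0.8424372067717921 2.0
```

View pics/w3.png

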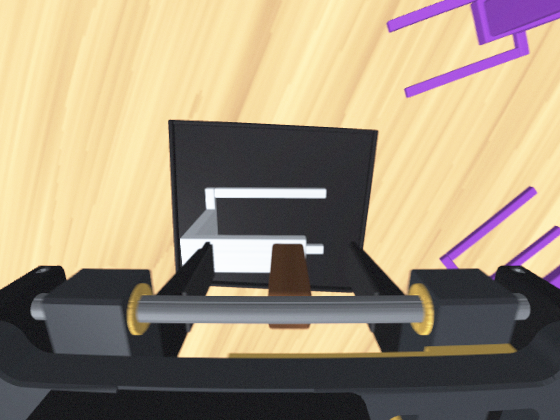

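drive_tool(
  steps=[
    {"slide": [0.002,0,0.0045],"dr": [0,0,0],"fingers": 0.04},
    {"slide": [0.0035,-0.001,0.0045],"dr": [0,0,0],"fingers": 0.035},
    {"slide": [0.0035,-0.001,0.0045],"dr": [0,0,0],"fingers": 0.035},
    {"slide": [0.0035,-0.001,0.0045],"dr": [0,0,0],"fingers": 0.035},
  ],
)

```text
t: 2.38
eef_pos: [565.0, 322.4, 101.0]
tcp_rot: [-1.569, 0.0, -1.154]
ft_force: [-0.5, 0.3, 0.8]
opening: 0.521
```

Run:
```python
from cell import env, optics
import cv2,pickle
s=env.state(); print(s["eef_pos"],s["tcp_rot"],s["ft_force"],s["opening"],s["t"])
im=optics.read_camera("wrist"); cv2.imwrite(f"pics/w4.png",im[:,:,::-1])
```

```text
[564.96047555 322.44655422 101.01414127] [-1.56873318e+00  7.50914697e-05 -1.15386244e+00] [-0.4610286   0.29769606  0.79897131] 0.5213142745020162 2.3833
```

View pics/w4.png

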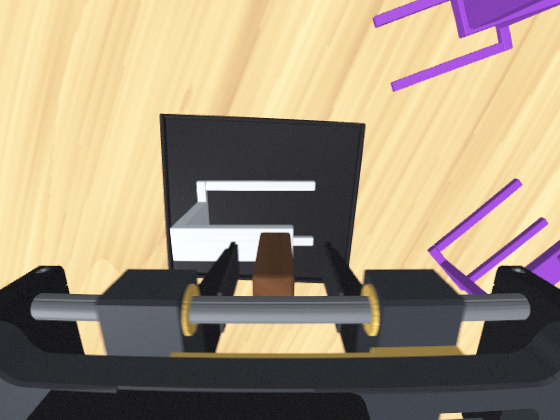

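drive_tool(
  steps=[
    {"slide": [-0.0015,0.002,-0.0035],"dr": [0,0,0],"fingers": 0.035},
    {"slide": [-0.0015,0.002,-0.0035],"dr": [0,0,0],"fingers": 0.035},
    {"slide": [-0.0015,0.002,-0.0035],"dr": [0,0,0],"fingers": 0.035},
    {"slide": [-0.0015,0.002,-0.0035],"dr": [0,0,0],"fingers": 0.035},
  ],
)

```text
t: 2.77
eef_pos: [560.7, 322.2, 97.7]
tcp_rot: [-1.571, 0.0, -1.154]
ft_force: [-0.3, 0.2, -0.7]
opening: 0.366
```

drive_tool(
  steps=[
    {"slide": [0,0,0],"dr": [0,0,0],"fingers": 0.035},
    {"slide": [0,0,0],"dr": [0,0,0],"fingers": 0.035},
  ],
)

```text
t: 2.93
eef_pos: [560.8, 322.2, 97.6]
tcp_rot: [-1.571, 0.0, -1.154]
ft_force: [1.0, 0.1, -0.9]
opening: 0.361
```

drive_tool(
  steps=[
    {"slide": [0,0,0],"dr": [0,0,0],"fingers": 0.01},
    {"slide": [0,0,0],"dr": [0,0,0],"fingers": 0.01},
    {"slide": [0,0,0],"dr": [0,0,0],"fingers": 0.01},
    {"slide": [0,0,0],"dr": [0,0,0],"fingers": 0.01},
    {"slide": [0,0,0],"dr": [0,0,0],"fingers": 0.01},
  ],
)

```text
t: 3.35
eef_pos: [560.6, 322.1, 97.4]
tcp_rot: [-1.571, 0.0, -1.154]
ft_force: [-0.4, -0.5, -2.7]
opening: 0.211
```

drive_tool(
  steps=[
    {"slide": [0,0,0],"dr": [0,0,0],"fingers": 0.01},
    {"slide": [0,0,0],"dr": [0,0,0],"fingers": 0.01},
  ],
)

```text
t: 3.52
eef_pos: [560.7, 322.2, 97.5]
tcp_rot: [-1.571, 0.0, -1.154]
ft_force: [0.1, 0.2, -2.3]
opening: 0.21
```

drive_tool(
  steps=[
    {"slide": [0,-0.015,0],"dr": [0,0,0],"fingers": 0.01},
    {"slide": [0,-0.04,0],"dr": [0,0,0],"fingers": 0.01},
    {"slide": [0,-0.07,0],"dr": [0,0,0],"fingers": 0.01},
    {"slide": [0,-0.1,0],"dr": [0,0,0],"fingers": 0.01},
    {"slide": [0,-0.1,0],"dr": [0,0,0],"fingers": 0.01},
  ],
)

```text
t: 3.93
eef_pos: [562.6, 323.1, 203.6]
tcp_rot: [-1.562, 0.0, -1.154]
ft_force: [0.2, 0.3, -2.3]
opening: 0.21
```

Run:
```python
from cell import env, optics
import cv2,pickle
s=env.state(); print(s["eef_pos"],s["tcp_rot"],s["ft_force"],s["moment"],s["opening"],s["t"])
im=optics.read_camera("wrist"); cv2.imwrite(f"pics/w5.png",im[:,:,::-1])
im=optics.read_camera("side"); cv2.imwrite(f"pics/s5.png",cv2.resize(im[100:280,180:380,::-1],None,fx=3,fy=3))
```

```text
[562.55051187 323.0970757  203.58511628] [-1.56225532e+00  1.20100825e-04 -1.15372497e+00] [ 0.19150788  0.3114966  -2.27405325] [-0.01368286 -0.04075942  0.00480652] 0.21045301843677203 3.9333
```

View pics/w5.png

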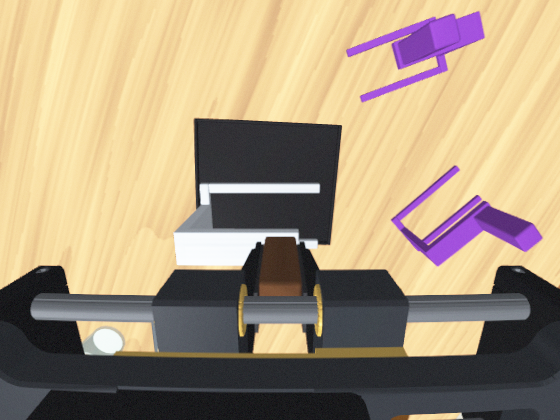

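View pics/s5.png

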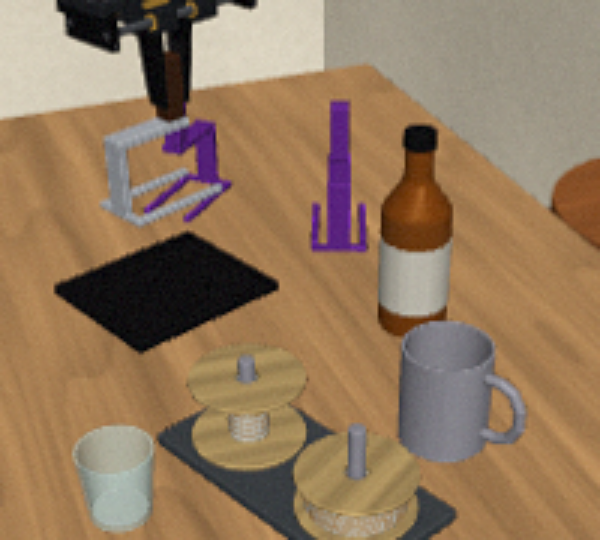

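drive_tool(
  steps=[
    {"slide": [0.026,0,-0.026],"dr": [0,0.12,0],"fingers": 0.01},
    {"slide": [0.052,0,-0.052],"dr": [0,0.24,0],"fingers": 0.01},
    {"slide": [0.078,0,-0.078],"dr": [0,0.36,0],"fingers": 0.01},
    {"slide": [0.104,0,-0.104],"dr": [0,0.48,0],"fingers": 0.01},
    {"slide": [0.126,0,-0.125],"dr": [0,0.6,0],"fingers": 0.01},
  ],
)

```text
t: 4.45
eef_pos: [495.5, 154.5, 196.0]
tcp_rot: [-1.574, -0.001, -1.76]
ft_force: [0.9, 0.1, -2.2]
opening: 0.207
```

drive_tool(
  steps=[
    {"slide": [0,0,0],"dr": [0,0.12,0],"fingers": 0.01},
    {"slide": [0,0,0],"dr": [0,0.24,0],"fingers": 0.01},
    {"slide": [0,0,0],"dr": [0,0.36,0],"fingers": 0.01},
    {"slide": [0,0,0],"dr": [0,0.48,0],"fingers": 0.01},
    {"slide": [0,0,0],"dr": [0,0.6,0],"fingers": 0.01},
  ],
)

```text
t: 4.87
eef_pos: [496.8, 156.1, 196.1]
tcp_rot: [-1.572, -0.002, -2.36]
ft_force: [-0.2, -0.2, -2.8]
opening: 0.211
```

drive_tool(
  steps=[
    {"slide": [0,0,0],"dr": [0,0.12,0],"fingers": 0.01},
    {"slide": [0,0,0],"dr": [0,0.24,0],"fingers": 0.01},
    {"slide": [0,0,0],"dr": [0,0.36,0],"fingers": 0.01},
    {"slide": [0,0,0],"dr": [0,0.4,0],"fingers": 0.01},
    {"slide": [0,0,0],"dr": [0,0.4,0],"fingers": 0.01},
  ],
)

```text
t: 5.28
eef_pos: [496.8, 156.2, 196.2]
tcp_rot: [-1.571, -0.003, -2.756]
ft_force: [-0.1, 0.3, -2.6]
opening: 0.206
```

drive_tool(
  steps=[
    {"slide": [0,0,0],"dr": [0,0,0],"fingers": 0.01},
    {"slide": [0,0,0],"dr": [0,0,0],"fingers": 0.01},
  ],
)

```text
t: 5.45
eef_pos: [497.2, 156.3, 196.9]
tcp_rot: [-1.571, -0.001, -2.752]
ft_force: [0.8, -0.2, -1.6]
opening: 0.208
```

Run:
```python
from cell import env, optics
import cv2,pickle
s=env.state(); print(s["eef_pos"],s["tcp_rot"],s["ft_force"],s["moment"],s["joints"],s["t"])
pickle.dump((s,optics.camera_model("wrist")),open("w6.pkl","wb"))
im=optics.read_camera("wrist"); cv2.imwrite(f"pics/w6.png",im[:,:,::-1])
im=optics.read_camera("top"); cv2.imwrite(f"pics/t6.png",im[:,:,::-1]); cv2.imwrite(f"pics/t6c.png",cv2.resize(im[130:280,200:350,::-1],None,fx=4,fy=4))
im=optics.read_camera("side"); cv2.imwrite(f"pics/s6.png",im[:,:,::-1]); cv2.imwrite(f"pics/s6c.png",cv2.resize(im[100:280,180:380,::-1],None,fx=3,fy=3))
```

```text
[497.17497358 156.30022696 196.89092083] [-1.57112887e+00 -1.28086158e-03 -2.75205220e+00] [ 0.78147503 -0.15368435 -1.58164762] [-0.12013594  0.10179614 -0.03458638] [1.77777348e-01 3.65521642e-01 1.83206234e+00 6.89499845e-05
 9.45330820e-01 1.35899303e+00] 5.45
```

View pics/w6.png

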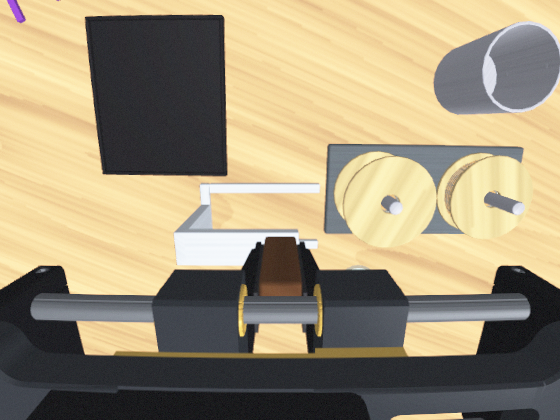

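View pics/t6c.png

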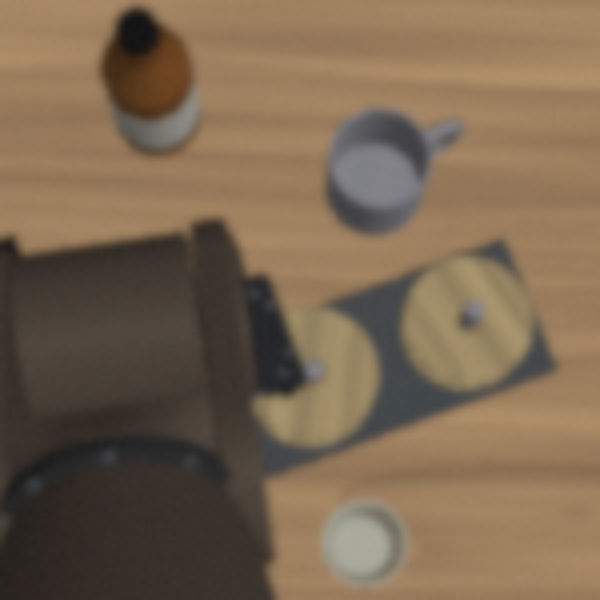

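View pics/s6c.png

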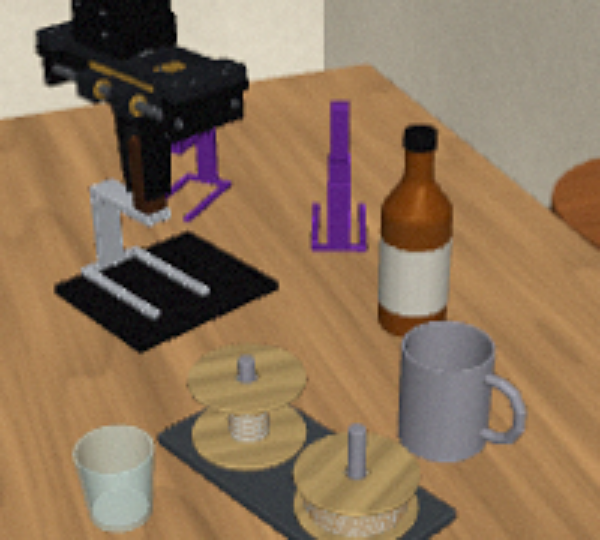

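Run:
```python
from h import *; import pickle
np.set_printoptions(precision=1,suppress=True)
s,W=pickle.load(open("w6.pkl","rb")); p=s["eef_pos"]; yaw=s["tcp_rot"][2]
R=Ro.from_euler("z",yaw+np.pi/2).as_matrix()  # fork frame: x=tool z
f=lambda X:(np.atleast_2d(X)-p)@R
z=p[2]-93.5
print("reel flange top",a:=onz(W,[(390,201)],72),f(a)); print("spindle top",a:=onz(W,[(396,208)],88),f(a))
print("low spindle",a:=onz(W,[(518,208)],88))
pl=onz(W,[(328,145),(522,148),(325,233)],12);print("plate",pl)
print("tines",f(onz(W,[(319,188)],z+6)),f(onz(W,[(201,184),(319,184),(317,248)],z+6)),"arm",f(onz(W,[(176,231),(176,264),(300,231)],z+78)))
import cv2
im=cv2.imread("pics/w6.png");cv2.imwrite("pics/w6c.png",cv2.resize(im[130:270,165:450],None,fx=2.8,fy=2.8,interpolation=cv2.INTER_CUBIC))
```

```text
reel flange top [[544.5  55.6  72. ]] [[ 111.1    5.6 -124.9]]
spindle top [[542.1  54.   88. ]] [[ 111.7    2.7 -108.9]]
low spindle [[588.9 -59.8  88. ]]
plate [[570.6 126.3  12. ]
 [658.1 -88.7  12. ]
 [472.1  85.   12. ]]
tines [[ 34.3  26.4 -87.5]] [[-67.2  30.  -87.5]
 [ 34.2  29.9 -87.5]
 [ 34.5 -29.3 -87.5]] arm [[-66.8  12.9 -15.5]
 [-69.1 -10.7 -15.5]
 [ 13.7  12.9 -15.5]]
```

View pics/w6c.png

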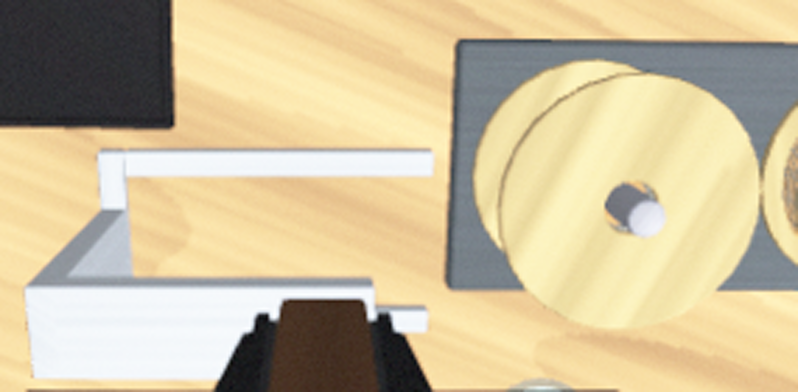

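The tines are at their expected place in the hand. The reel axis is about 111 mm ahead and 4 mm to the fork's left. Next I'll descend, then insert.

drive_tool(
  steps=[
    {"slide": [-0.004,0.03,0],"dr": [0,0,0],"fingers": 0.01},
    {"slide": [-0.004,0.055,0],"dr": [0,0,0],"fingers": 0.01},
    {"slide": [-0.004,0.062,0],"dr": [0,0,0],"fingers": 0.01},
    {"slide": [-0.004,0.062,0],"dr": [0,0,0],"fingers": 0.01},
    {"slide": [-0.004,0.062,0],"dr": [0,0,0],"fingers": 0.01},
  ],
)

```text
t: 6.02
eef_pos: [501.5, 157.9, 136.1]
tcp_rot: [-1.571, 0.0, -2.754]
ft_force: [0.3, 0.1, -2.0]
opening: 0.21
```

drive_tool(
  steps=[
    {"slide": [0,0,0.01],"dr": [0,0,0],"fingers": 0.01},
    {"slide": [0,0,0.02],"dr": [0,0,0],"fingers": 0.01},
    {"slide": [0,0,0.03],"dr": [0,0,0],"fingers": 0.01},
    {"slide": [0,0,0.03],"dr": [0,0,0],"fingers": 0.01},
    {"slide": [0,0,0.03],"dr": [0,0,0],"fingers": 0.01},
  ],
)

```text
t: 6.43
eef_pos: [513.0, 129.2, 136.0]
tcp_rot: [-1.571, 0.001, -2.755]
ft_force: [-0.7, -0.2, -1.7]
opening: 0.209
```

```bash
cat > look.py <<'E'
import sys
from cell import env, optics
import cv2,pickle
n=sys.argv[1]
s=env.state(); print(s["eef_pos"],s["tcp_rot"],s["ft_force"],s["moment"],s["opening"],s["t"])
for c in sys.argv[2:]:
    pickle.dump((s,optics.camera_model(c)),open(f"{c}{n}.pkl","wb"))
    im=optics.read_camera(c); cv2.imwrite(f"pics/{c}{n}.png",im[:,:,::-1])
    if c=="side": cv2.imwrite(f"pics/side{n}c.png",cv2.resize(im[150:290,200:380,::-1],None,fx=4,fy=4,interpolation=cv2.INTER_CUBIC))
E
python3 look.py 7 wrist side
```

```text
[512.97550951 129.2351142  136.00571363] [-1.57072487e+00  7.17850283e-04 -2.75549143e+00] [-0.68777608 -0.17839575 -1.72130189] [-1.10310651e-01  1.72862209e-01 -6.98711342e-05] 0.20913637185018946 6.4333
```

View pics/wrist7.png

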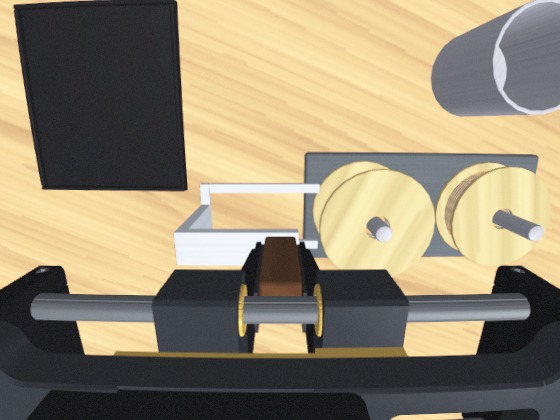

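View pics/side7c.png

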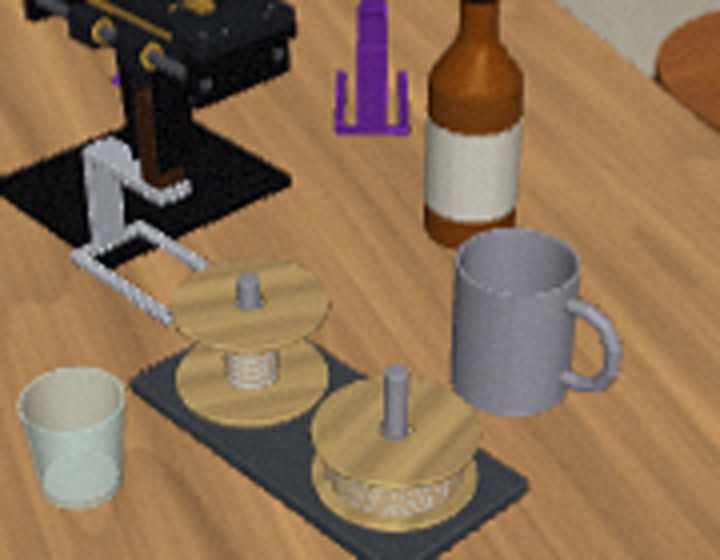

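Run:
```python
from h import *; import pickle
np.set_printoptions(precision=1,suppress=True)
s,W=pickle.load(open("wrist7.pkl","rb")); p=s["eef_pos"]; yaw=s["tcp_rot"][2]
R=Ro.from_euler("z",yaw+np.pi/2).as_matrix()
f=lambda X:(np.atleast_2d(X)-p)@R
im=cv2.imread("pics/wrist7.png")
cv2.imwrite("pics/w7c.png",cv2.resize(im[150:290,290:450],None,fx=4,fy=4,interpolation=cv2.INTER_CUBIC))
print(f(onz(W,[(376.5,225)],72)),f(onz(W,[(384,234)],88)))
# predicted outlines for lateral offsets
a=np.linspace(0,2*np.pi,72)
for l in (-2,0,2):
  C=np.c_[78+48*np.cos(a),l+48*np.sin(a),np.full(72,72-p[2])]@R.T+p
  u=proj(W,C);print(l,u.min(0),u.max(0))
```

```text
[[ 79.3   0.8 -64. ]] [[ 80.4  -1.2 -48. ]]
-2 [315.9 169.5] [432.6 280.9]
0 [316.  166.9] [433.  278.8]
2 [316.1 164.3] [433.3 276.7]
```

View pics/w7c.png

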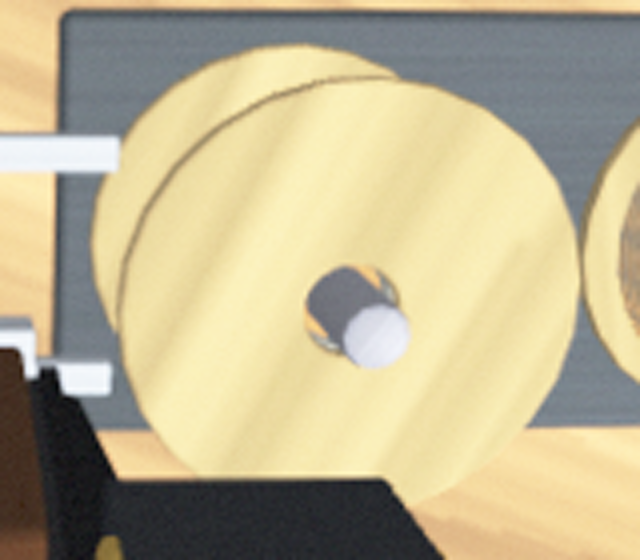

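drive_tool(
  steps=[
    {"slide": [0.0015,0,0.015],"dr": [0,0,0],"fingers": 0.01},
    {"slide": [0.0015,0,0.03],"dr": [0,0,0],"fingers": 0.01},
    {"slide": [0.0015,0,0.04],"dr": [0,0,0],"fingers": 0.01},
    {"slide": [0.0015,0,0.045],"dr": [0,0,0],"fingers": 0.01},
    {"slide": [0.0015,0,0.045],"dr": [0,0,0],"fingers": 0.01},
  ],
)

```text
t: 6.95
eef_pos: [528.5, 87.4, 135.6]
tcp_rot: [-1.571, 0.0, -2.755]
ft_force: [0.5, 0.2, -2.6]
opening: 0.211
```

drive_tool(
  steps=[
    {"slide": [0,0,0.015],"dr": [0,0,0],"fingers": 0.01},
    {"slide": [0,0,0.03],"dr": [0,0,0],"fingers": 0.01},
    {"slide": [0,0,0.035],"dr": [0,0,0],"fingers": 0.01},
    {"slide": [0,0,0.035],"dr": [0,0,0],"fingers": 0.01},
    {"slide": [0,0,0.035],"dr": [0,0,0],"fingers": 0.01},
  ],
)

```text
t: 7.37
eef_pos: [541.1, 55.9, 135.5]
tcp_rot: [-1.571, -0.0, -2.754]
ft_force: [-0.1, -0.0, -1.9]
opening: 0.211
```

```bash
python3 look.py 8 wrist side
```

```text
[541.08330026  55.94467432 135.49217185] [-1.57123408e+00 -3.09962542e-04 -2.75428477e+00] [-0.12365008 -0.0426417  -1.88292537] [-0.11124369  0.12305353  0.00081335] 0.21059227260349767 7.3667
```

View pics/wrist8.png

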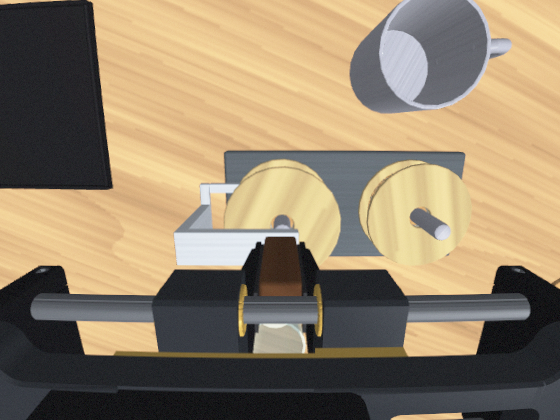

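View pics/side8c.png

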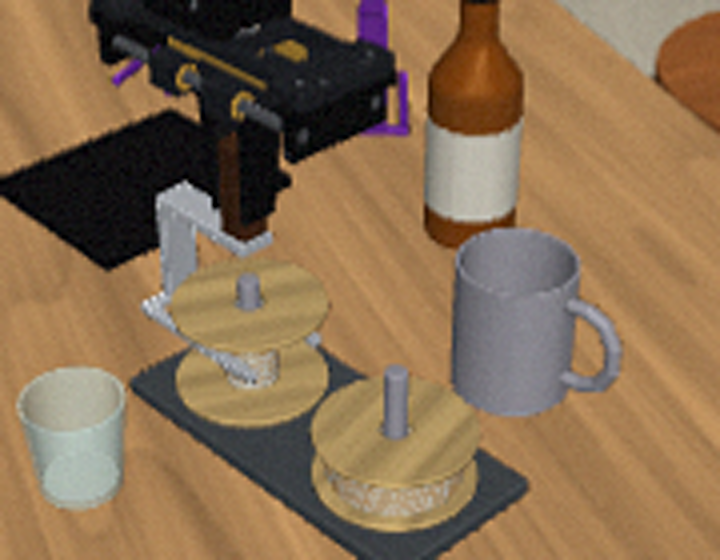

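Run:
```python
from h import *; import pickle
np.set_printoptions(precision=1,suppress=True)
s,W=pickle.load(open("wrist8.pkl","rb")); p=s["eef_pos"]; yaw=s["tcp_rot"][2]
R=Ro.from_euler("z",yaw+np.pi/2).as_matrix()
f=lambda X:(np.atleast_2d(X)-p)@R
im=cv2.imread("pics/wrist8.png")
cv2.imwrite("pics/w8c.png",cv2.resize(im[150:280,170:360],None,fx=4,fy=4,interpolation=cv2.INTER_CUBIC))
a=np.linspace(0,2*np.pi,72)
for l in (-2,0,2):
  C=np.c_[48*np.cos(a),l+48*np.sin(a),np.full(72,72-p[2])]@R.T+p
  u=proj(W,C);print(l,u.min(0),u.max(0))
```

```text
-2 [219.9 169.3] [338.2 281.4]
0 [219.7 166.7] [338.4 279.3]
2 [219.6 164.1] [338.5 277.2]
```

View pics/w8c.png

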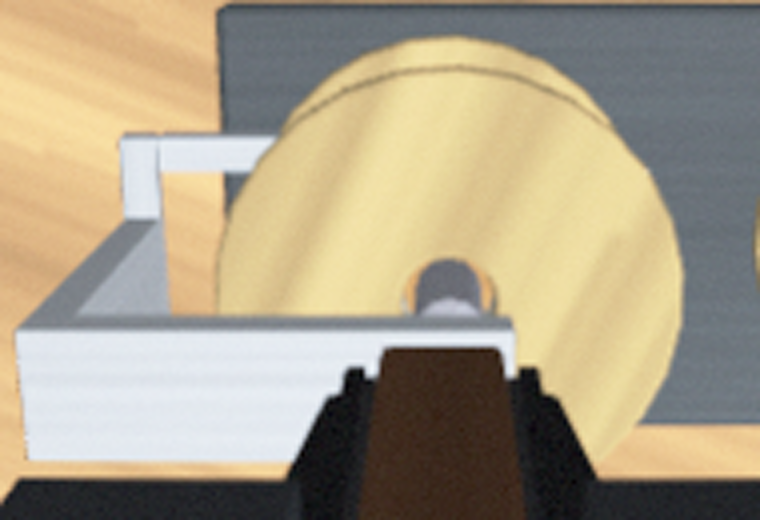

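drive_tool(
  steps=[
    {"slide": [0,0,0.0025],"dr": [0,0,0],"fingers": 0.01},
    {"slide": [0,-0.008,0.0025],"dr": [0,0,0],"fingers": 0.01},
    {"slide": [0,-0.014,0.0025],"dr": [0,0,0],"fingers": 0.01},
    {"slide": [0,-0.019,0.0025],"dr": [0,0,0],"fingers": 0.01},
    {"slide": [0,-0.023,0.0025],"dr": [0,0,0],"fingers": 0.01},
  ],
)

```text
t: 7.88
eef_pos: [542.5, 53.3, 159.6]
tcp_rot: [-1.571, 0.001, -2.754]
ft_force: [0.2, -0.5, -3.1]
opening: 0.208
```

drive_tool(
  steps=[
    {"slide": [0,-0.004,0],"dr": [0,0,0],"fingers": 0.01},
    {"slide": [0,-0.008,0],"dr": [0,0,0],"fingers": 0.01},
    {"slide": [0,-0.012,0],"dr": [0,0,0],"fingers": 0.01},
    {"slide": [0,-0.012,0],"dr": [0,0,0],"fingers": 0.01},
    {"slide": [0,-0.012,0],"dr": [0,0,0],"fingers": 0.01},
  ],
)

```text
t: 8.3
eef_pos: [542.4, 53.2, 170.7]
tcp_rot: [-1.571, 0.0, -2.754]
ft_force: [0.5, -0.3, -3.3]
opening: 0.213
```

```bash
python3 look.py 9 wrist side
```

```text
[542.38490316  53.1730956  170.74109135] [-1.57073852e+00  3.18167547e-04 -2.75380904e+00] [ 0.52750193 -0.29678924 -3.34449344] [-0.15907121  0.09228625  0.01878387] 0.2130595400073578 8.3
```

View pics/wrist9.png

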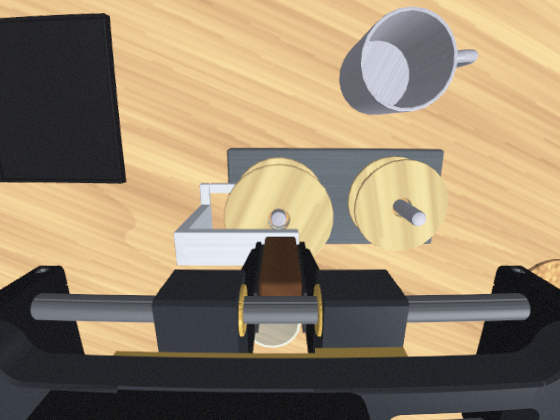

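View pics/side9c.png

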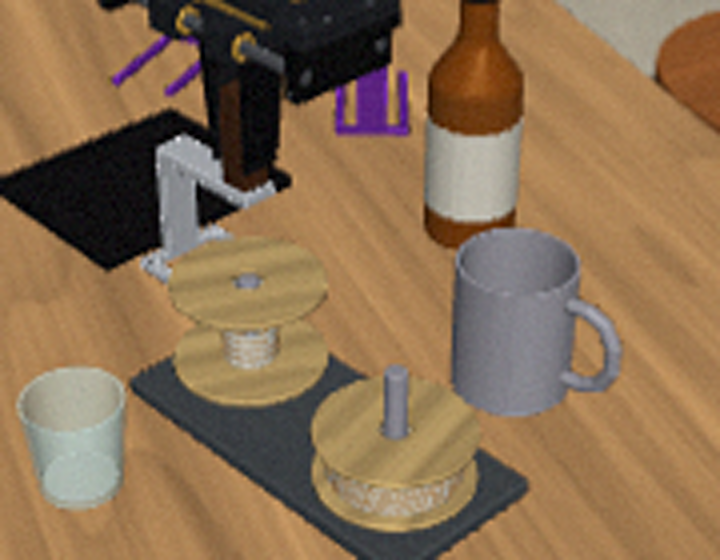

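The reel is rising level and free, with the wrist load up about 1.4 N, which matches its weight. I'll keep lifting until it clears the spindle.

drive_tool(
  steps=[
    {"slide": [0,-0.008,0],"dr": [0,0,0],"fingers": 0.01},
    {"slide": [0,-0.018,0],"dr": [0,0,0],"fingers": 0.01},
    {"slide": [0,-0.028,0],"dr": [0,0,0],"fingers": 0.01},
    {"slide": [0,-0.038,0],"dr": [0,0,0],"fingers": 0.01},
    {"slide": [0,-0.048,0],"dr": [0,0,0],"fingers": 0.01},
  ],
)

```text
t: 8.82
eef_pos: [542.5, 53.2, 220.1]
tcp_rot: [-1.57, 0.001, -2.754]
ft_force: [-0.3, 0.3, -2.8]
opening: 0.208
```

drive_tool(
  steps=[
    {"slide": [0,-0.01,0],"dr": [0,0,0],"fingers": 0.01},
    {"slide": [0,-0.02,0],"dr": [0,0,0],"fingers": 0.01},
    {"slide": [0,-0.028,0],"dr": [0,0,0],"fingers": 0.01},
    {"slide": [0,-0.032,0],"dr": [0,0,0],"fingers": 0.01},
    {"slide": [0,-0.032,0],"dr": [0,0,0],"fingers": 0.01},
  ],
)

```text
t: 9.23
eef_pos: [542.6, 53.2, 251.6]
tcp_rot: [-1.57, 0.001, -2.754]
ft_force: [0.2, 0.3, -3.9]
opening: 0.208
```

```bash
python3 look.py 10 wrist side
```

```text
[542.62484383  53.16354052 251.61323117] [-1.57026396e+00  1.41718823e-03 -2.75378085e+00] [ 0.17853052  0.30616359 -3.94992091] [-0.11722012  0.13590476  0.00827718] 0.2084819805153722 9.2333
```

View pics/wrist10.png

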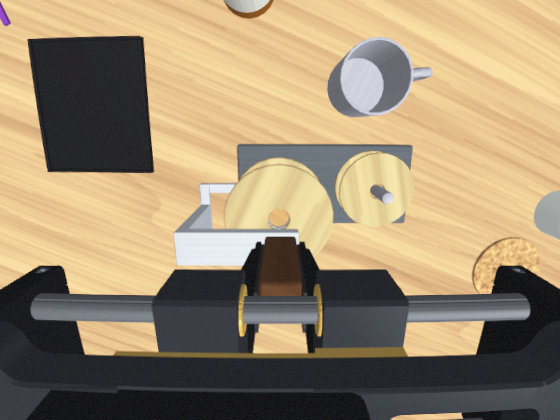

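View pics/side10.png

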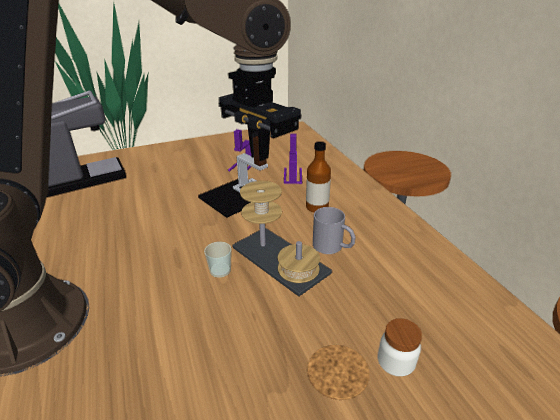

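Reel is clear of the spindle: underside about 109 mm, spindle top 88 mm. I'll carry it gently with ramped steps to a spot just short of the coaster.

drive_tool(
  steps=[
    {"slide": [0.003,0,0.005],"dr": [0,0,0],"fingers": 0.01},
    {"slide": [0.009,0,0.018],"dr": [0,0,0],"fingers": 0.01},
    {"slide": [0.019,0,0.037],"dr": [0,0,0],"fingers": 0.01},
    {"slide": [0.032,0,0.063],"dr": [0,0,0],"fingers": 0.01},
    {"slide": [0.047,0,0.094],"dr": [0,0,0],"fingers": 0.01},
  ],
)

```text
t: 9.75
eef_pos: [533.9, -52.1, 250.1]
tcp_rot: [-1.572, -0.001, -2.752]
ft_force: [0.7, 0.4, -3.3]
opening: 0.21
```

drive_tool(
  steps=[
    {"slide": [0.015,0,0.03],"dr": [0,0,0],"fingers": 0.01},
    {"slide": [0.03,0,0.06],"dr": [0,0,0],"fingers": 0.01},
    {"slide": [0.045,0,0.09],"dr": [0,0,0],"fingers": 0.01},
    {"slide": [0.058,0,0.116],"dr": [0,0,0],"fingers": 0.01},
    {"slide": [0.068,0,0.136],"dr": [0,0,0],"fingers": 0.01},
  ],
)

```text
t: 10.17
eef_pos: [522.1, -205.9, 250.0]
tcp_rot: [-1.571, -0.001, -2.755]
ft_force: [-0.1, 0.2, -3.0]
opening: 0.208
```

drive_tool(
  steps=[
    {"slide": [0.007,0,0.013],"dr": [0,0,0],"fingers": 0.01},
    {"slide": [0.011,0,0.022],"dr": [0,0,0],"fingers": 0.01},
    {"slide": [0.013,0,0.026],"dr": [0,0,0],"fingers": 0.01},
    {"slide": [0.014,0,0.028],"dr": [0,0,0],"fingers": 0.01},
    {"slide": [0.014,0,0.028],"dr": [0,0,0],"fingers": 0.01},
  ],
)

```text
t: 10.58
eef_pos: [520.6, -234.0, 250.5]
tcp_rot: [-1.571, 0.0, -2.753]
ft_force: [-0.3, 0.8, -3.6]
opening: 0.208
```

drive_tool(
  steps=[
    {"slide": [0,0,0],"dr": [0,0,0],"fingers": 0.01},
    {"slide": [0,0,0],"dr": [0,0,0],"fingers": 0.01},
  ],
)

```text
t: 10.75
eef_pos: [520.7, -233.5, 250.7]
tcp_rot: [-1.571, 0.0, -2.753]
ft_force: [0.4, 0.1, -3.5]
opening: 0.211
```

```bash
python3 look.py 11 wrist side top
```

```text
[ 520.65302563 -233.54638649  250.68483003] [-1.57094229e+00  1.45134024e-04 -2.75272090e+00] [ 0.44078201  0.10027369 -3.5134122 ] [-0.10141336  0.10611161  0.05181257] 0.21115011857595292 10.75
```

View pics/wrist11.png

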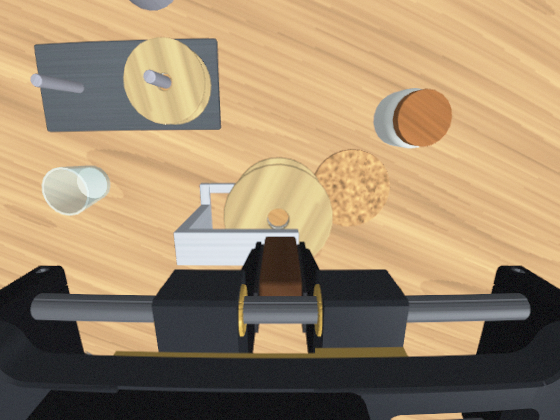

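View pics/side11.png

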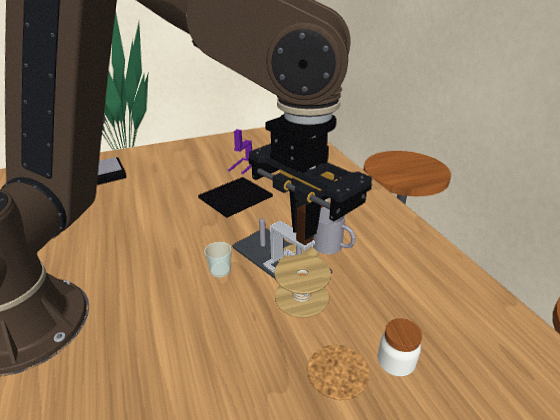

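Run:
```python
from h import *; import pickle
np.set_printoptions(precision=1,suppress=True)
a=np.linspace(0,2*np.pi,180)
def circ(c,r,z): return np.c_[c[0]+r*np.cos(a),c[1]+r*np.sin(a),np.full(180,z)]
cams={"top0":("top11.pkl","pics/top0.png"),"side":("side11.pkl","pics/side11.png"),"wrist":("wrist11.pkl","pics/wrist11.png")}
box={"top0":(370,180,440,260),"side":(295,335,385,410),"wrist":(300,80,460,240)}
out=[]
C=(550,-328)
for k,(pk,f) in cams.items():
    m=pickle.load(open(pk,"rb"))[1]; im=cv2.imread(f)
    x0,y0,x1,y1=box[k]; s=390/max(y1-y0,1)
    c=cv2.resize(im[y0:y1,x0:x1],None,fx=s,fy=s,interpolation=cv2.INTER_CUBIC)[:390]
    u=(proj(m,circ(C,55,6))-[x0-.5,y0-.5])*s-.5
    cv2.polylines(c,[np.round(u).astype(int)],True,(0,255,0),1)
    print(k,proj(m,[[550,-328,6],[560,-328,6],[550,-318,6]]),s)
    cv2.imwrite(f"pics/co_{k}.png",c)
```

```text
top0 [[403.5 226.7]
 [403.5 223.5]
 [400.2 226.6]] 4.875
side [[338.1 369.7]
 [343.1 367.9]
 [335.4 365.2]] 5.2
wrist [[350.3 190.3]
 [353.4 183.7]
 [343.8 187.6]] 2.4375
```

View pics/co_top0.png

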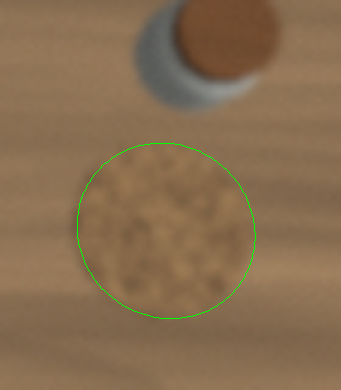

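View pics/co_side.png

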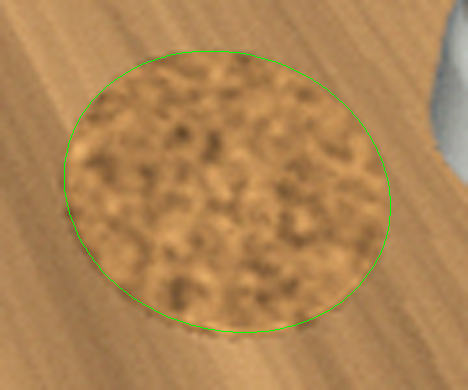

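View pics/co_wrist.png

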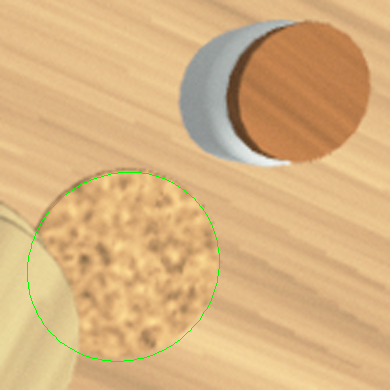

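Run:
```python
from h import *; import pickle
np.set_printoptions(precision=1,suppress=True)
s,W=pickle.load(open("wrist11.pkl","rb")); p=s["eef_pos"]; yaw=s["tcp_rot"][2]
R=Ro.from_euler("z",yaw+np.pi/2).as_matrix()
a=np.linspace(0,2*np.pi,180)
im=cv2.imread("pics/wrist11.png"); x0,y0,x1,y1=170,145,350,275;k=4
c=cv2.resize(im[y0:y1,x0:x1],None,fx=k,fy=k,interpolation=cv2.INTER_CUBIC)
for (fx,l),col in (((0,0),(0,255,0)),((-2,2),(0,0,255))):
  for z,r in((11-93.5,48),(-49-93.5,48)):
    X=np.c_[fx+r*np.cos(a),l+r*np.sin(a),np.full(180,z)]@R.T+p
    u=proj(W,X); 
    if r==48: print(fx,l,u.min(0),u.max(0))
    cv2.polylines(c,[np.round((u-[x0-.5,y0-.5])*k-.5).astype(int)],True,col,1)
cv2.imwrite("pics/w11c.png",c)
```

```text
0 0 [223.9 163.6] [334.4 269.3]
0 0 [233.9 156.4] [324.7 244.5]
-2 2 [221.4 161.2] [332.2 267.3]
-2 2 [232.  154.4] [322.8 242.8]
```

View pics/w11c.png

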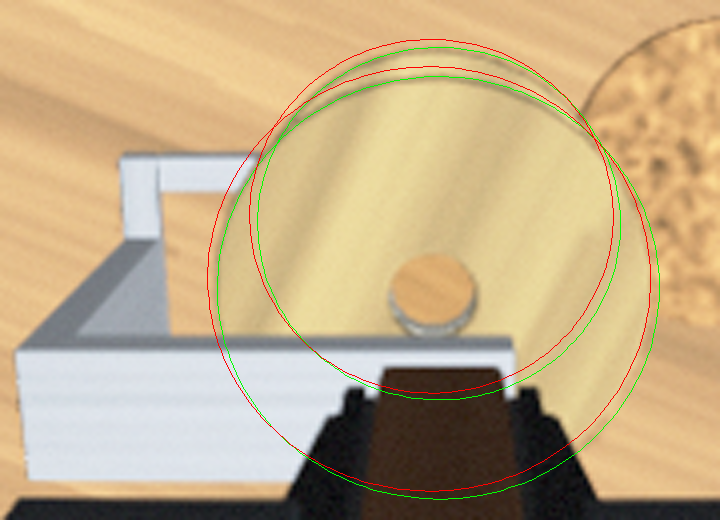

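drive_tool(
  steps=[
    {"slide": [0.001,0,0.006],"dr": [0,0,0],"fingers": 0.01},
    {"slide": [0.002,0,0.018],"dr": [0,0,0],"fingers": 0.01},
    {"slide": [0.003,0,0.035],"dr": [0,0,0],"fingers": 0.01},
    {"slide": [0.0045,0,0.053],"dr": [0,0,0],"fingers": 0.01},
    {"slide": [0.006,0,0.07],"dr": [0,0,0],"fingers": 0.01},
  ],
)

```text
t: 11.32
eef_pos: [541.9, -303.3, 250.6]
tcp_rot: [-1.57, 0.0, -2.754]
ft_force: [-0.1, -0.2, -3.0]
opening: 0.205
```

drive_tool(
  steps=[
    {"slide": [0.001,0.004,0.014],"dr": [0,0,0],"fingers": 0.01},
    {"slide": [0.002,0.012,0.023],"dr": [0,0,0],"fingers": 0.01},
    {"slide": [0.0025,0.022,0.028],"dr": [0,0,0],"fingers": 0.01},
    {"slide": [0.0025,0.034,0.0295],"dr": [0,0,0],"fingers": 0.01},
    {"slide": [0.0025,0.046,0.0295],"dr": [0,0,0],"fingers": 0.01},
  ],
)

```text
t: 11.73
eef_pos: [550.0, -329.6, 202.7]
tcp_rot: [-1.572, -0.001, -2.754]
ft_force: [0.2, 0.1, -3.5]
opening: 0.21
```

drive_tool(
  steps=[
    {"slide": [0,0.01,0],"dr": [0,0,0],"fingers": 0.01},
    {"slide": [0,0.018,0],"dr": [0,0,0],"fingers": 0.01},
    {"slide": [0,0.024,0],"dr": [0,0,0],"fingers": 0.01},
    {"slide": [0,0.026,0],"dr": [0,0,0],"fingers": 0.01},
    {"slide": [0,0.026,0],"dr": [0,0,0],"fingers": 0.01},
  ],
)

```text
t: 12.15
eef_pos: [550.2, -329.5, 178.2]
tcp_rot: [-1.571, -0.0, -2.754]
ft_force: [-0.3, -0.3, -3.1]
opening: 0.208
```

drive_tool(
  steps=[
    {"slide": [0,0,0],"dr": [0,0,0],"fingers": 0.01},
    {"slide": [0,0,0],"dr": [0,0,0],"fingers": 0.01},
  ],
)

```text
t: 12.32
eef_pos: [550.5, -329.9, 179.2]
tcp_rot: [-1.57, 0.001, -2.754]
ft_force: [0.1, -0.4, -3.3]
opening: 0.206
```

```bash
python3 look.py 12 wrist side top
```

```text
[ 550.47134046 -329.88211831  179.18640785] [-1.56996589e+00  5.87001643e-04 -2.75377710e+00] [ 0.09769777 -0.35965427 -3.32093359] [-0.09305351  0.15300446  0.00111173] 0.20644957183456586 12.3167
```

View pics/wrist12.png

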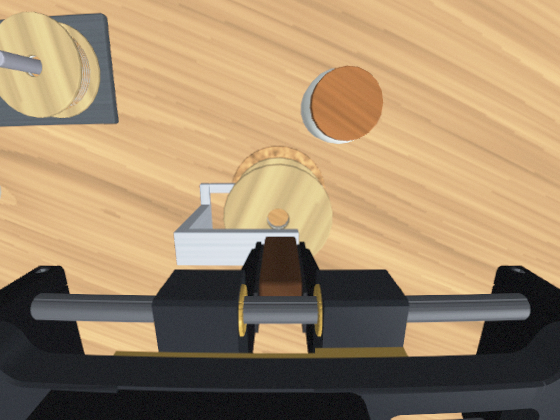

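View pics/side12.png

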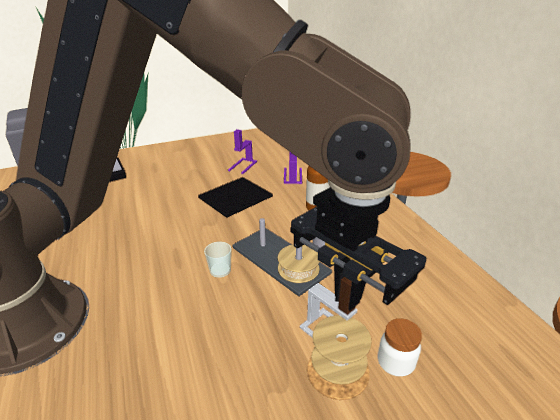

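```bash
cat > ov.py <<'E'
from h import *; import pickle,sys
n=sys.argv[1]; zb=float(sys.argv[2])
cx,cy=550.5,-328
a=np.linspace(0,2*np.pi,180)
for cam,b in (("side",(285,310,395,405)),("wrist",(190,130,350,280))):
    m=pickle.load(open(f"{cam}{n}.pkl","rb"))[1]; im=cv2.imread(f"pics/{cam}{n}.png"); x0,y0,x1,y1=b;k=5 if cam=="side" else 4
    c=cv2.resize(im[y0:y1,x0:x1],None,fx=k,fy=k,interpolation=cv2.INTER_CUBIC)
    for z,r,col in((zb+60,48,(0,255,0)),(zb+5,48,(255,0,0)),(6,55,(0,0,255))):
        u=proj(m,np.c_[cx+r*np.cos(a),cy+r*np.sin(a),np.full(180,z)])
        cv2.polylines(c,[np.round((u-[x0-.5,y0-.5])*k-.5).astype(int)],True,col,1)
    cv2.imwrite(f"pics/ov_{cam}{n}.png",c)
E
python3 ov.py 12 36.7
```

```text
(no output)
```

View pics/ov_side12.png

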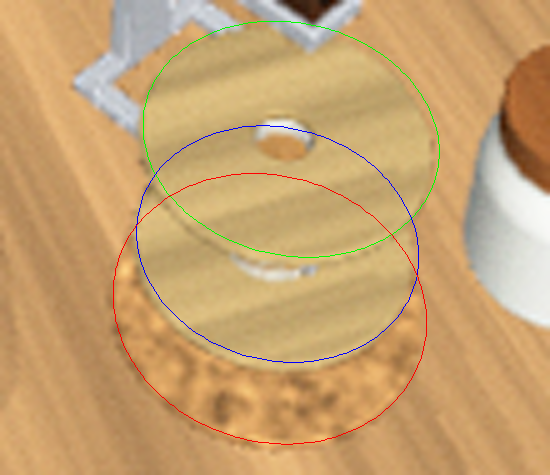

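View pics/ov_wrist12.png

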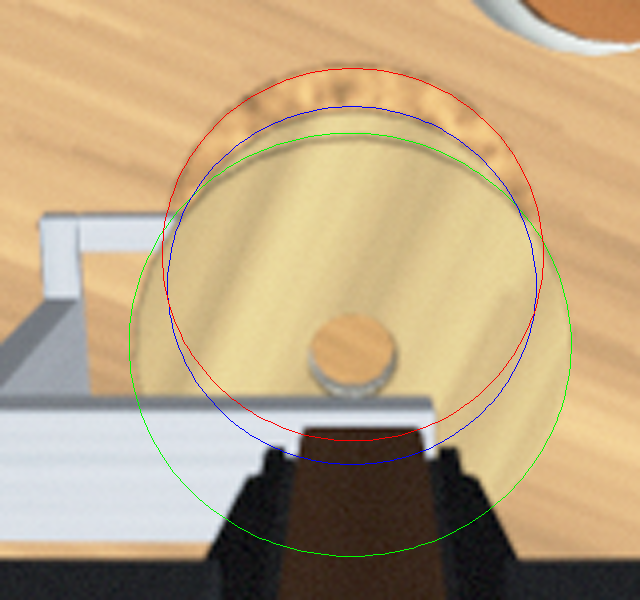

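drive_tool(
  steps=[
    {"slide": [-0.0008,0.006,0.0008],"dr": [0,0,0],"fingers": 0.01},
    {"slide": [-0.0008,0.012,0.0008],"dr": [0,0,0],"fingers": 0.01},
    {"slide": [-0.0008,0.017,0.0008],"dr": [0,0,0],"fingers": 0.01},
    {"slide": [-0.0008,0.02,0.0008],"dr": [0,0,0],"fingers": 0.01},
    {"slide": [-0.0008,0.022,0.0008],"dr": [0,0,0],"fingers": 0.01},
  ],
)

```text
t: 12.88
eef_pos: [551.1, -330.1, 155.7]
tcp_rot: [-1.572, -0.001, -2.754]
ft_force: [-0.3, -0.1, -4.1]
opening: 0.208
```

drive_tool(
  steps=[
    {"slide": [0,0.002,0],"dr": [0,0,0],"fingers": 0.01},
    {"slide": [0,0.004,0],"dr": [0,0,0],"fingers": 0.01},
    {"slide": [0,0.006,0],"dr": [0,0,0],"fingers": 0.01},
    {"slide": [0,0.008,0],"dr": [0,0,0],"fingers": 0.01},
    {"slide": [0,0.01,0],"dr": [0,0,0],"fingers": 0.01},
  ],
)

```text
t: 13.3
eef_pos: [551.4, -330.3, 146.6]
tcp_rot: [-1.57, 0.0, -2.754]
ft_force: [-0.2, 0.3, -1.9]
opening: 0.209
```

drive_tool(
  steps=[
    {"slide": [0,0.002,0],"dr": [0,0,0],"fingers": 0.01},
    {"slide": [0,0.004,0],"dr": [0,0,0],"fingers": 0.01},
    {"slide": [0,0.007,0],"dr": [0,0,0],"fingers": 0.01},
    {"slide": [0,0.01,0],"dr": [0,0,0],"fingers": 0.01},
    {"slide": [0,0.012,0],"dr": [0,0,0],"fingers": 0.01},
  ],
)

```text
t: 13.72
eef_pos: [551.2, -330.1, 134.1]
tcp_rot: [-1.571, -0.0, -2.754]
ft_force: [0.5, -0.4, -2.6]
opening: 0.208
```

drive_tool(
  steps=[
    {"slide": [0,0,0],"dr": [0,0,0],"fingers": 0.01},
    {"slide": [0,0,0],"dr": [0,0,0],"fingers": 0.01},
  ],
)

```text
t: 13.88
eef_pos: [551.3, -330.2, 134.4]
tcp_rot: [-1.571, -0.0, -2.754]
ft_force: [-0.1, 0.1, -2.4]
opening: 0.209
```

```bash
python3 look.py 13 wrist side; python3 ov.py 13 6
```

```text
[ 551.31351692 -330.18760689  134.44053225] [-1.57102092e+00 -1.25946581e-05 -2.75377053e+00] [-0.07435596  0.05192413 -2.40841568] [-0.1366745   0.12106309 -0.02790873] 0.20869552936895877 13.8833
```

View pics/ov_side13.png

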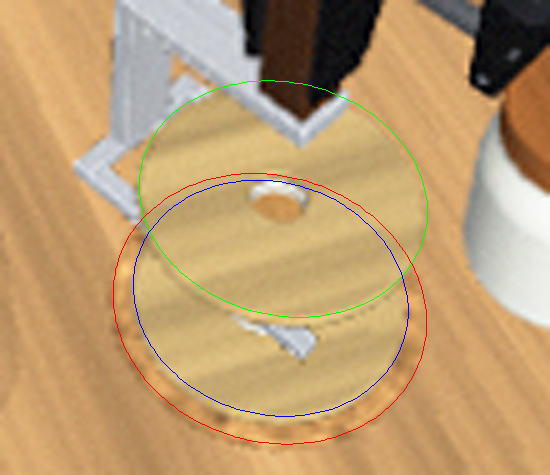

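View pics/ov_wrist13.png

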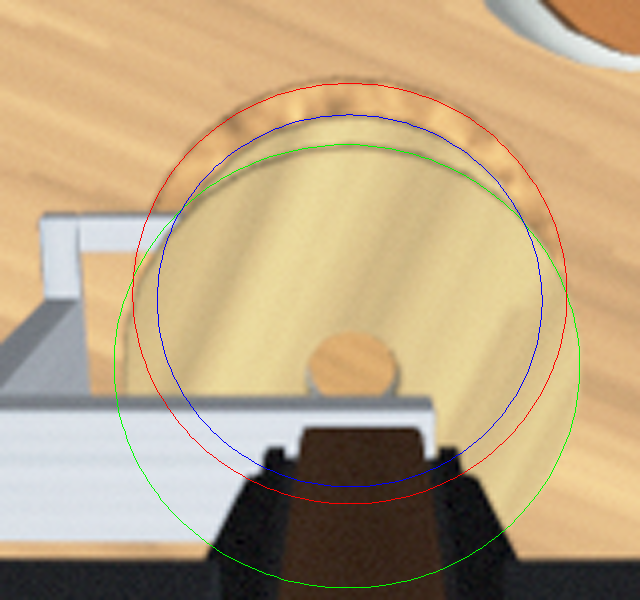

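Reel is resting flat on the coaster and the load is back to the fork alone. I'll withdraw the fork straight back.

drive_tool(
  steps=[
    {"slide": [0,0,-0.006],"dr": [0,0,0],"fingers": 0.01},
    {"slide": [0,0,-0.018],"dr": [0,0,0],"fingers": 0.01},
    {"slide": [0,0,-0.033],"dr": [0,0,0],"fingers": 0.01},
    {"slide": [0,0,-0.048],"dr": [0,0,0],"fingers": 0.01},
    {"slide": [0,0,-0.063],"dr": [0,0,0],"fingers": 0.01},
  ],
)

```text
t: 14.4
eef_pos: [527.0, -270.9, 134.7]
tcp_rot: [-1.571, 0.0, -2.754]
ft_force: [0.4, -1.2, -1.9]
opening: 0.208
```

drive_tool(
  steps=[
    {"slide": [0,0,-0.015],"dr": [0,0,0],"fingers": 0.01},
    {"slide": [0,0,-0.03],"dr": [0,0,0],"fingers": 0.01},
    {"slide": [0,0,-0.042],"dr": [0,0,0],"fingers": 0.01},
    {"slide": [0,0,-0.052],"dr": [0,0,0],"fingers": 0.01},
    {"slide": [0,0,-0.052],"dr": [0,0,0],"fingers": 0.01},
  ],
)

```text
t: 14.82
eef_pos: [507.2, -222.2, 134.8]
tcp_rot: [-1.571, -0.0, -2.753]
ft_force: [-0.2, 0.2, -2.3]
opening: 0.206
```

drive_tool(
  steps=[
    {"slide": [0,-0.02,0],"dr": [0,0,0],"fingers": 0.01},
    {"slide": [0,-0.05,0],"dr": [0,0,0],"fingers": 0.01},
    {"slide": [0,-0.08,0],"dr": [0,0,0],"fingers": 0.01},
    {"slide": [0,-0.08,0],"dr": [0,0,0],"fingers": 0.01},
  ],
)

```text
t: 15.15
eef_pos: [509.8, -225.2, 219.9]
tcp_rot: [-1.564, 0.005, -2.754]
ft_force: [0.5, 0.5, -1.7]
opening: 0.205
```

```bash
python3 look.py 14 wrist side top; python3 ov.py 14 6
```

```text
[ 509.82677042 -225.15396272  219.86200338] [-1.56416053  0.00509675 -2.75383532] [ 0.46795975  0.47967783 -1.71500834] [-0.13842927  0.08804788 -0.0304766 ] 0.20546111073992368 15.15
```

View pics/ov_side14.png

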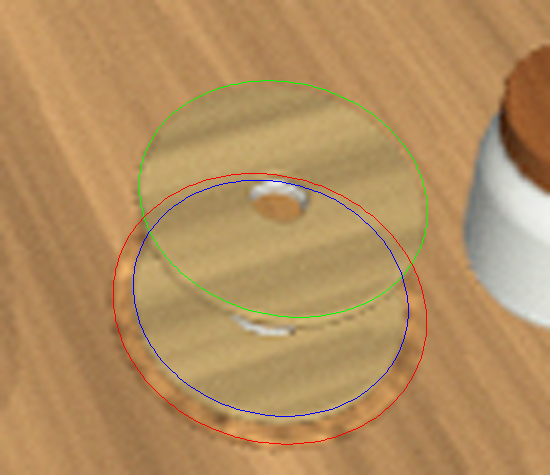

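View pics/wrist14.png

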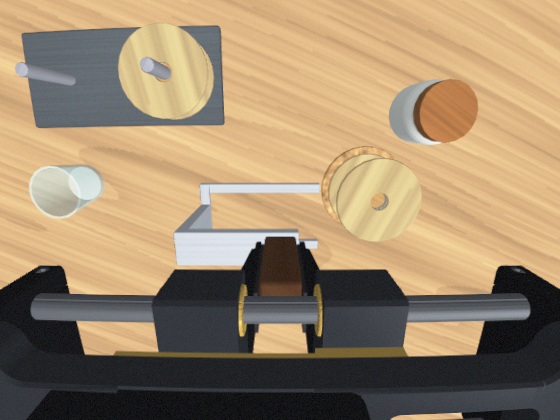

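View pics/top14.png

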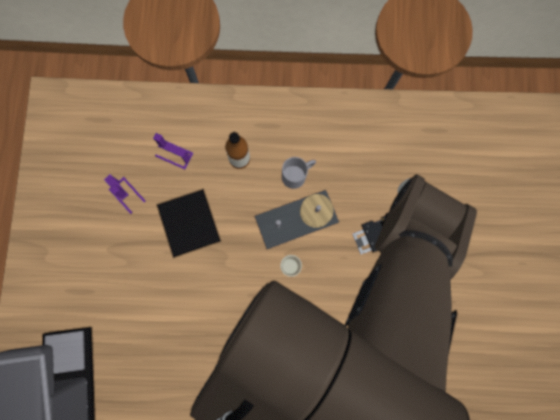

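```bash
sed 's/(190,130,350,280)/(310,130,440,255)/' ov.py > ov2.py; python3 ov2.py 14 6
```

```text
(no output)
```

View pics/ov_wrist14.png

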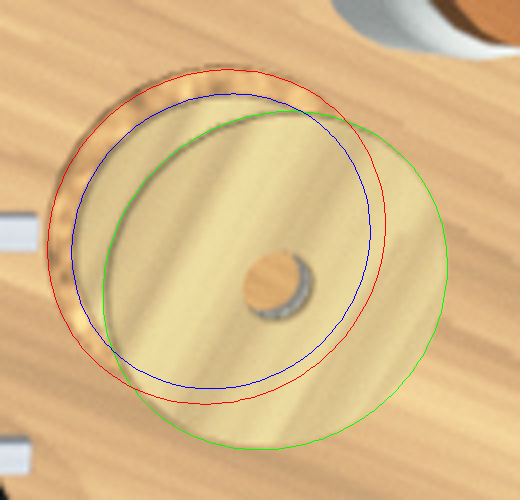

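drive_tool(
  steps=[
    {"slide": [-0.007,0,-0.013],"dr": [0,0,0],"fingers": 0.01},
    {"slide": [-0.021,0,-0.04],"dr": [0,0,0],"fingers": 0.01},
    {"slide": [-0.037,0,-0.071],"dr": [0,0,0],"fingers": 0.01},
    {"slide": [-0.053,0,-0.102],"dr": [0,0,0],"fingers": 0.01},
    {"slide": [-0.07,0,-0.135],"dr": [0,0,0],"fingers": 0.01},
  ],
)

```text
t: 15.72
eef_pos: [520.9, -70.4, 213.3]
tcp_rot: [-1.572, -0.002, -2.755]
ft_force: [-0.1, -0.2, -2.5]
opening: 0.212
```

drive_tool(
  steps=[
    {"slide": [-0.018,0,-0.035],"dr": [0,0,0],"fingers": 0.01},
    {"slide": [-0.036,0,-0.07],"dr": [0,0,0],"fingers": 0.01},
    {"slide": [-0.054,0,-0.105],"dr": [0,0,0],"fingers": 0.01},
    {"slide": [-0.072,0,-0.14],"dr": [0,0,0],"fingers": 0.01},
    {"slide": [-0.09,0,-0.175],"dr": [0,0,0],"fingers": 0.01},
  ],
)

```text
t: 16.13
eef_pos: [537.7, 126.3, 213.3]
tcp_rot: [-1.572, -0.002, -2.754]
ft_force: [0.9, -0.3, -1.5]
opening: 0.208
```

drive_tool(
  steps=[
    {"slide": [-0.018,0,-0.035],"dr": [0,0,0],"fingers": 0.01},
    {"slide": [-0.036,0,-0.069],"dr": [0,0,0],"fingers": 0.01},
    {"slide": [-0.052,0,-0.099],"dr": [0,0,0],"fingers": 0.01},
    {"slide": [-0.065,0,-0.124],"dr": [0,0,0],"fingers": 0.01},
    {"slide": [-0.074,0,-0.142],"dr": [0,0,0],"fingers": 0.01},
  ],
)

```text
t: 16.55
eef_pos: [552.4, 286.3, 212.8]
tcp_rot: [-1.571, -0.002, -2.752]
ft_force: [0.3, -0.1, -2.2]
opening: 0.208
```

drive_tool(
  steps=[
    {"slide": [-0.006,0,-0.012],"dr": [0,-0.08,0],"fingers": 0.01},
    {"slide": [-0.011,0,-0.022],"dr": [0,-0.18,0],"fingers": 0.01},
    {"slide": [-0.016,0,-0.03],"dr": [0,-0.28,0],"fingers": 0.01},
    {"slide": [-0.02,0,-0.036],"dr": [0,-0.39,0],"fingers": 0.01},
    {"slide": [-0.02,0,-0.036],"dr": [0,-0.5,0],"fingers": 0.01},
  ],
)

```text
t: 16.97
eef_pos: [557.5, 325.7, 212.7]
tcp_rot: [-1.572, -0.002, -2.247]
ft_force: [-0.0, -0.9, -2.5]
opening: 0.208
```

drive_tool(
  steps=[
    {"slide": [0,0,0],"dr": [0,-0.12,0],"fingers": 0.01},
    {"slide": [0,0,0],"dr": [0,-0.24,0],"fingers": 0.01},
    {"slide": [0,0,0],"dr": [0,-0.36,0],"fingers": 0.01},
    {"slide": [0,0,0],"dr": [0,-0.48,0],"fingers": 0.01},
    {"slide": [0,0,0],"dr": [0,-0.6,0],"fingers": 0.01},
  ],
)

```text
t: 17.38
eef_pos: [557.4, 324.5, 212.8]
tcp_rot: [-1.573, -0.001, -1.648]
ft_force: [-0.6, -0.1, -2.6]
opening: 0.21
```

drive_tool(
  steps=[
    {"slide": [0,0,0],"dr": [0,-0.12,0],"fingers": 0.01},
    {"slide": [0,0,0],"dr": [0,-0.24,0],"fingers": 0.01},
    {"slide": [0,0,0],"dr": [0,-0.36,0],"fingers": 0.01},
    {"slide": [0,0,0],"dr": [0,-0.45,0],"fingers": 0.01},
    {"slide": [0,0,0],"dr": [0,-0.5,0],"fingers": 0.01},
  ],
)

```text
t: 17.8
eef_pos: [557.5, 324.4, 212.9]
tcp_rot: [-1.573, 0.0, -1.149]
ft_force: [0.7, 0.5, -2.5]
opening: 0.212
```

drive_tool(
  steps=[
    {"slide": [0,0,0],"dr": [0,0,0],"fingers": 0.01},
    {"slide": [0,0,0],"dr": [0,0,0],"fingers": 0.01},
    {"slide": [0,0,0],"dr": [0,0,0],"fingers": 0.01},
  ],
)

```text
t: 18.05
eef_pos: [558.0, 324.3, 213.8]
tcp_rot: [-1.572, 0.0, -1.156]
ft_force: [0.1, -0.4, -2.7]
opening: 0.207
```

```bash
python3 look.py 15 wrist side
```

```text
[557.98612486 324.28661407 213.80965769] [-1.57204212e+00  1.42111914e-04 -1.15555961e+00] [ 0.11616751 -0.42360059 -2.74274735] [-0.00795416 -0.07758405  0.00127724] 0.20728991193714452 18.05
```

View pics/wrist15.png

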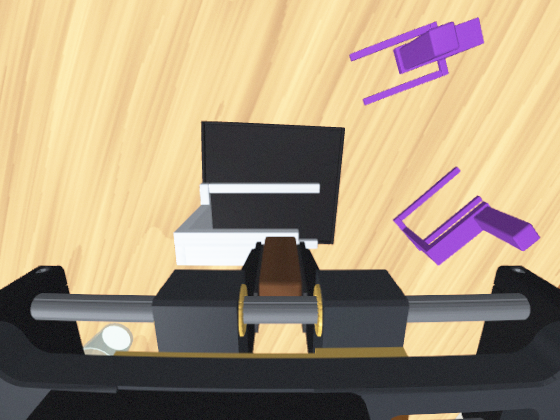

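View pics/side15.png

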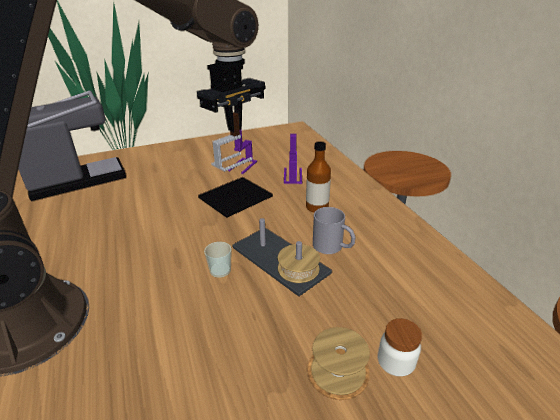

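drive_tool(
  steps=[
    {"slide": [0.002,0.012,0.002],"dr": [0,0,0],"fingers": 0.01},
    {"slide": [0.002,0.037,0.002],"dr": [0,0,0],"fingers": 0.01},
    {"slide": [0.002,0.065,0.002],"dr": [0,0,0],"fingers": 0.01},
    {"slide": [0.002,0.087,0.002],"dr": [0,0,0],"fingers": 0.01},
    {"slide": [0.002,0.1,0.002],"dr": [0,0,0],"fingers": 0.01},
  ],
)

```text
t: 18.57
eef_pos: [560.1, 322.4, 111.1]
tcp_rot: [-1.574, 0.0, -1.155]
ft_force: [0.2, 0.8, -2.5]
opening: 0.205
```

drive_tool(
  steps=[
    {"slide": [0,0.004,0],"dr": [0,0,0],"fingers": 0.01},
    {"slide": [0,0.007,0],"dr": [0,0,0],"fingers": 0.01},
    {"slide": [0,0.009,0],"dr": [0,0,0],"fingers": 0.01},
    {"slide": [0,0.01,0],"dr": [0,0,0],"fingers": 0.01},
    {"slide": [0,0.01,0],"dr": [0,0,0],"fingers": 0.01},
  ],
)

```text
t: 18.98
eef_pos: [561.3, 323.2, 105.3]
tcp_rot: [-1.57, 0.0, -1.154]
ft_force: [-0.6, -0.6, -1.9]
opening: 0.209
```

drive_tool(
  steps=[
    {"slide": [0,0.001,0],"dr": [0,0,0],"fingers": 0.01},
    {"slide": [0,0.002,0],"dr": [0,0,0],"fingers": 0.01},
    {"slide": [0,0.002,0],"dr": [0,0,0],"fingers": 0.01},
  ],
)

```text
t: 19.23
eef_pos: [561.1, 323.1, 102.8]
tcp_rot: [-1.57, 0.0, -1.154]
ft_force: [0.7, -0.4, -2.7]
opening: 0.209
```

```bash
python3 look.py 16 wrist side
```

```text
[561.11131592 323.07815193 102.84663047] [-1.57030647e+00  8.27709174e-05 -1.15387195e+00] [ 0.65654896 -0.41320045 -2.68545213] [-0.07046227 -0.06910016 -0.00865199] 0.20918335113950798 19.2333
```

View pics/wrist16.png

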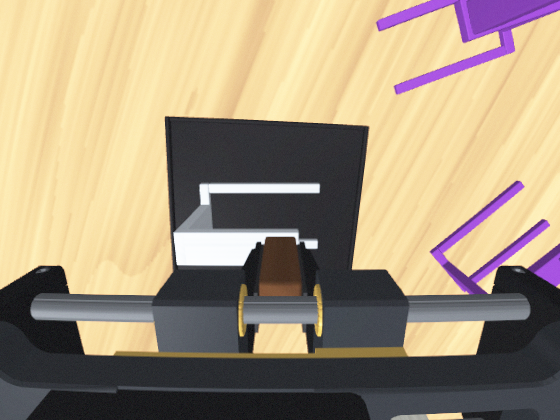

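View pics/side16c.png

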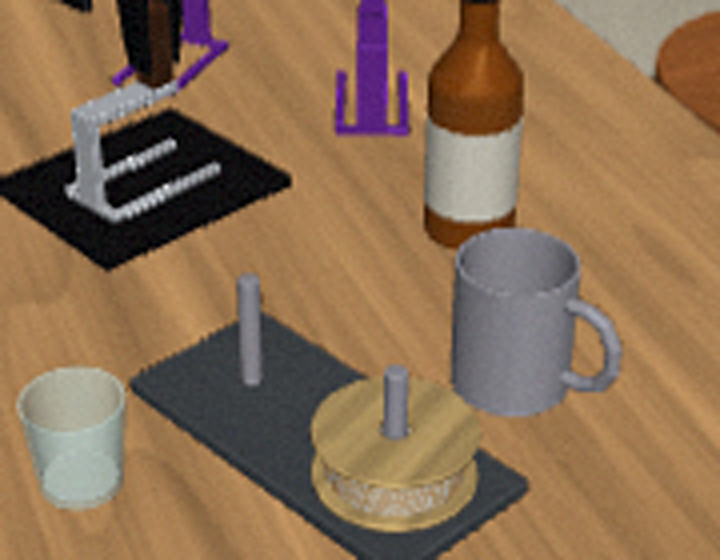

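Fork is over the tray floor with about 5 mm left. I'll lower it the rest of the way.

drive_tool(
  steps=[
    {"slide": [0,0.0015,0],"dr": [0,0,0],"fingers": 0.01},
    {"slide": [0,0.003,0],"dr": [0,0,0],"fingers": 0.01},
    {"slide": [0,0.0045,0],"dr": [0,0,0],"fingers": 0.01},
    {"slide": [0,0.0045,0],"dr": [0,0,0],"fingers": 0.01},
    {"slide": [0,0.0045,0],"dr": [0,0,0],"fingers": 0.01},
  ],
)

```text
t: 19.75
eef_pos: [561.0, 323.0, 97.9]
tcp_rot: [-1.571, 0.0, -1.154]
ft_force: [-0.4, -1.4, -2.3]
opening: 0.208
```

drive_tool(
  steps=[
    {"slide": [0,0.0005,0],"dr": [0,0,0],"fingers": 0.01},
    {"slide": [0,0.0005,0],"dr": [0,0,0],"fingers": 0.01},
    {"slide": [0,0.0005,0],"dr": [0,0,0],"fingers": 0.01},
  ],
)

```text
t: 20.0
eef_pos: [561.1, 323.1, 97.6]
tcp_rot: [-1.571, 0.0, -1.154]
ft_force: [-0.1, -0.9, -2.6]
opening: 0.212
```

drive_tool(
  steps=[
    {"slide": [0,0.0005,0],"dr": [0,0,0],"fingers": 0.01},
    {"slide": [0,0.001,0],"dr": [0,0,0],"fingers": 0.01},
    {"slide": [0,0.001,0],"dr": [0,0,0],"fingers": 0.01},
    {"slide": [0,0.001,0],"dr": [0,0,0],"fingers": 0.01},
  ],
)

```text
t: 20.33
eef_pos: [561.2, 323.1, 97.4]
tcp_rot: [-1.57, 0.0, -1.154]
ft_force: [-1.5, -1.3, 4.9]
opening: 0.211
```

Contact: force swung to +4.9 N, so the fork is on the tray floor. I'll open the fingers slowly and then rise.

drive_tool(
  steps=[
    {"slide": [0,-0.0005,0],"dr": [0,0,0],"fingers": 0.024},
    {"slide": [0,-0.0005,0],"dr": [0,0,0],"fingers": 0.03},
    {"slide": [0,-0.0005,0],"dr": [0,0,0],"fingers": 0.05},
    {"slide": [0,-0.0005,0],"dr": [0,0,0],"fingers": 0.07},
    {"slide": [0,-0.0005,0],"dr": [0,0,0],"fingers": 0.08},
  ],
)

```text
t: 20.75
eef_pos: [561.1, 323.0, 97.0]
tcp_rot: [-1.571, 0.0, -1.154]
ft_force: [0.6, 0.5, -0.8]
opening: 0.47
```

drive_tool(
  steps=[
    {"slide": [0,0,0],"dr": [0,0,0],"fingers": 0.08},
    {"slide": [0,0,0],"dr": [0,0,0],"fingers": 0.08},
    {"slide": [0,0,0],"dr": [0,0,0],"fingers": 0.08},
  ],
)

```text
t: 21.0
eef_pos: [561.1, 323.1, 97.1]
tcp_rot: [-1.571, 0.0, -1.154]
ft_force: [0.2, 0.7, -0.3]
opening: 0.68
```

```bash
python3 look.py 17 wrist
```

```text
[561.05281513 323.06658228  97.077521  ] [-1.57077672e+00  5.36266864e-05 -1.15378963e+00] [ 0.20373549  0.665444   -0.2598929 ] [-0.02897184  0.02125395 -0.04489651] 0.6804766125091426 21.0
```

View pics/wrist17.png

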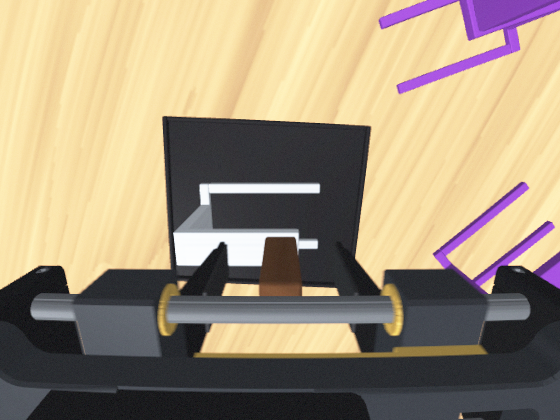

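Fork stands free between the open fingers. I'll rise straight up and look again.

drive_tool(
  steps=[
    {"slide": [0,-0.015,0],"dr": [0,0,0],"fingers": 0.08},
    {"slide": [0,-0.045,0],"dr": [0,0,0],"fingers": 0.08},
    {"slide": [0,-0.08,0],"dr": [0,0,0],"fingers": 0.08},
    {"slide": [0,-0.12,0],"dr": [0,0,0],"fingers": 0.08},
    {"slide": [0,-0.15,0],"dr": [0,0,0],"fingers": 0.08},
  ],
)

```text
t: 21.47
eef_pos: [561.2, 323.1, 250.2]
tcp_rot: [-1.569, 0.0, -1.154]
ft_force: [0.3, 0.2, -0.1]
opening: 0.839
```

drive_tool(
  steps=[
    {"slide": [0,-0.03,0],"dr": [0,0,0],"fingers": 0.08},
    {"slide": [0,-0.05,0],"dr": [0,0,0],"fingers": 0.08},
    {"slide": [0,-0.05,0],"dr": [0,0,0],"fingers": 0.08},
    {"slide": [0,-0.05,0],"dr": [0,0,0],"fingers": 0.08},
    {"slide": [0,-0.05,0],"dr": [0,0,0],"fingers": 0.08},
  ],
)

```text
t: 21.88
eef_pos: [560.7, 322.9, 295.9]
tcp_rot: [-1.572, 0.0, -1.154]
ft_force: [0.2, 0.9, -0.6]
opening: 0.841
```

```bash
python3 look.py 18 wrist side top; python3 ov.py 18 6
python3 - <<'E'
import cv2
a=cv2.imread("pics/top18.png");cv2.imwrite("pics/t18c.png",cv2.resize(a[120:280,220:440],None,fx=3.5,fy=3.5,interpolation=cv2.INTER_CUBIC))
E
```

```text
[560.66248331 322.86051747 295.94808107] [-1.57233689e+00  5.18795896e-05 -1.15377997e+00] [ 0.21732588  0.93495886 -0.59037336] [-0.0536413   0.0068845   0.02568508] 0.8411350802231679 21.8833
```

View pics/wrist18.png

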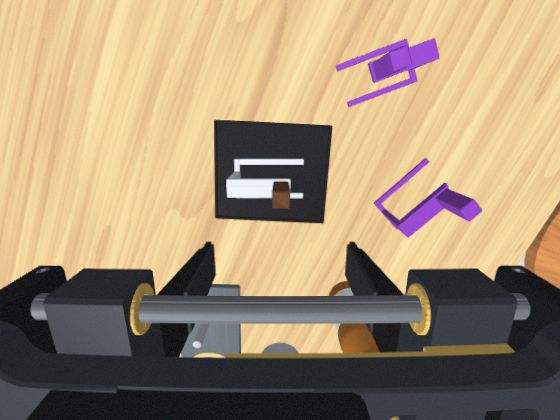

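View pics/side18.png

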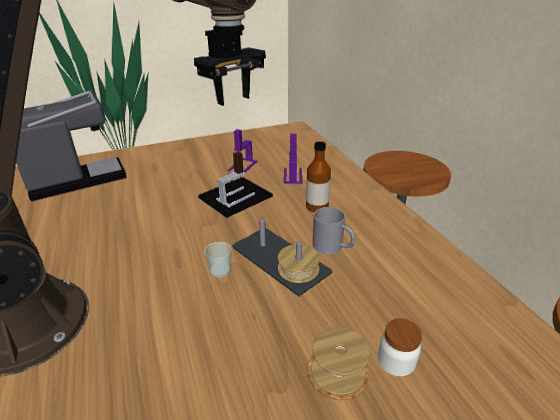

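View pics/t18c.png

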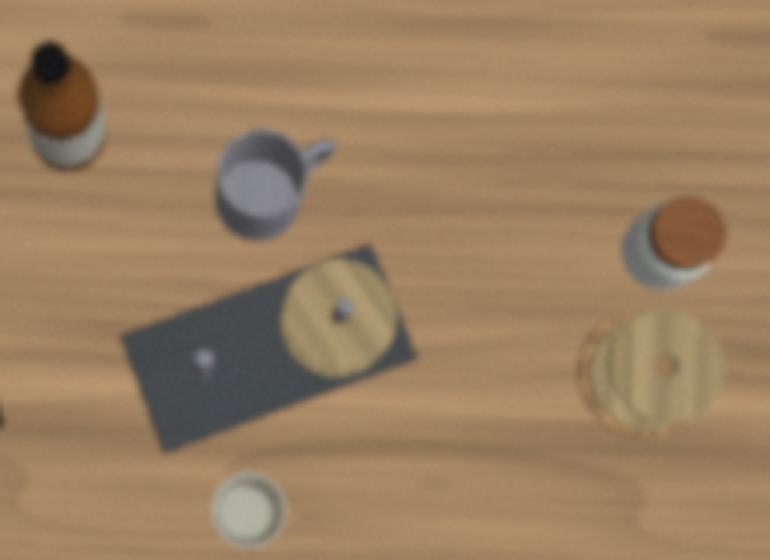

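View pics/ov_side18.png

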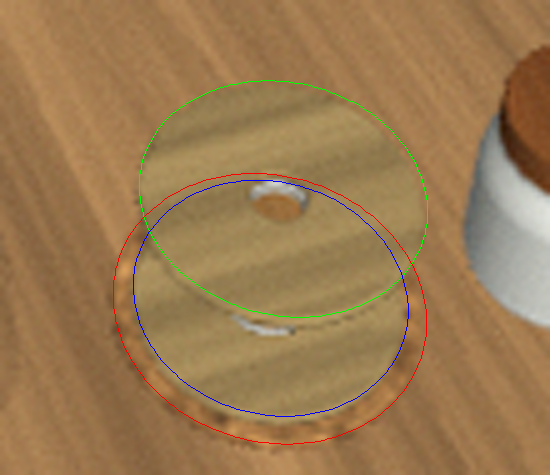

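All in order: the fork is upright inside the tray, the reel is flat on the coaster, and the others have not visibly moved. Handing in.

```bash
python3 -c "
from cell import env
print(env.job_done())"
```

```text
the job is handed in; nothing more can be done
None
```

The tall reel is flat on the cork coaster, and the fork is standing upright in the black tray with the gripper clear above it. The job was handed in at about 22 s of the 61 s allowed.

I gripped the fork by its handle, slid the tines under the upper flange and lifted the reel off its spindle. I then set it down and withdrew the fork straight back, and the gripper never touched the reel.

- **Centring:** circle overlays in the side and wrist pictures put the reel within about 1 to 1.5 mm of the coaster's centre. The camera calibration is only good to about 2 mm.
- **Bystanders:** the low reel is still on its spindle. The cup, jug, jar and bottle have not visibly moved in the last pictures.
- **Forces:** every reading I took stayed under about 6 N, the largest when the fork touched the tray floor.
- **One disagreement:** while the reel hung on the fork, the wrist picture showed it a little smaller than my model, as if a few mm lower than computed. I allowed for this with a slow descent, and it touched down close to the computed height.

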